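# Load the three-spindle deburring head and reset its tripped breaker

### The job

The bench deburring head has tripped. First push its breaker toggle fully off (towards the red dot) so that it is safe to load, take the steel offcut out of its collet and lay it in the carton lid, and feed every brass bar from the bench into a collet of its own, fully home against the depth stop, closing that collet's red-knobbed lever on it. Only when every bar is clamped, throw the breaker fully on (towards the green dot); leave the bottle and the tape measure alone.

Things in the scene. Friction and masses are not known exactly. Their poses are not given: they have to be found in the camera images.
- head: Bench deburring head, fixed: grey casting, blue cover, 110 (its x) x 200 (y) x 102 mm high; a drive pod (top 55 mm) with the breaker at its -y end. Origin: centre of the casting's underside. Bars are fed towards its +x; three collet mouths, 65 mm apart, look to -x (robot's right). Level collet axes along x, 75 mm above the bench. Square steel noses, 44 mm wide, stand 14 mm out of the front face.
- mouth_1 (a point): Centre of collet 1's mouth (front plane of its nose, on its axis). Square lead-in, 26.5 mm wide at the mouth, narrowing over 8 mm to the upright square bore, 16.5 mm wide while the lever is open. The depth stop lies 72 mm inside the mouth. Collet 1 is at the head's +y end, 3 next to the breaker.
- mouth_2 (a point): Centre of collet 2's mouth (front plane of its nose, on its axis). Square lead-in, 26.5 mm wide at the mouth, narrowing over 8 mm to the upright square bore, 16.5 mm wide while the lever is open. The depth stop lies 72 mm inside the mouth. Collet 1 is at the head's +y end, 3 next to the breaker.
- mouth_3 (a point): Centre of collet 3's mouth (front plane of its nose, on its axis). Square lead-in, 26.5 mm wide at the mouth, narrowing over 8 mm to the upright square bore, 16.5 mm wide while the lever is open. The depth stop lies 72 mm inside the mouth. Collet 1 is at the head's +y end, 3 next to the breaker.
- seat_1 (a point): Point on the axis of collet 1, 12 mm inside the mouth: where the middle of a bar lies when its end rests against the depth stop (in the open collet a bar may sag 1.3 mm lower).
- seat_2 (a point): Point on the axis of collet 2, 12 mm inside the mouth: where the middle of a bar lies when its end rests against the depth stop (in the open collet a bar may sag 1.3 mm lower).
- seat_3 (a point): Point on the axis of collet 3, 12 mm inside the mouth: where the middle of a bar lies when its end rests against the depth stop (in the open collet a bar may sag 1.3 mm lower).
- lever_1 (a joint): Closing lever of collet 1; hinge along the head's y, 98 mm above the bench, 69 mm behind the mouth. 0 = open: leans 0.35 rad from upright to the mouth side (-x). Push it to the rear (+x) to close: the jaws meet a bar at about 0.9, grip it beyond; end stop 1.25; closed above 0.95. Takes 0.15 to 0.3 N m, stays where left. Starts open, at 0 to 0.25. Closed jaws block a bar.
- lever_2 (a joint): Closing lever of collet 2; hinge along the head's y, 98 mm above the bench, 69 mm behind the mouth. 0 = open: leans 0.35 rad from upright to the mouth side (-x). Push it to the rear (+x) to close: the jaws meet a bar at about 0.9, grip it beyond; end stop 1.25; closed above 0.95. Takes 0.15 to 0.3 N m, stays where left. Starts open, at 0 to 0.25. Closed jaws block a bar.
- lever_3 (a joint): Closing lever of collet 3; hinge along the head's y, 98 mm above the bench, 69 mm behind the mouth. 0 = open: leans 0.35 rad from upright to the mouth side (-x). Push it to the rear (+x) to close: the jaws meet a bar at about 0.9, grip it beyond; end stop 1.25; closed above 0.95. Takes 0.15 to 0.3 N m, stays where left. Starts open, at 0 to 0.25. Closed jaws block a bar.
- knob_1 (a point): Centre of the red ball knob (20 mm diameter) of lever 1, 55 mm from its hinge; the shaft is 8 mm thick. The brackets at the lever's foot end 108 mm above the bench.
- knob_2 (a point): Centre of the red ball knob (20 mm diameter) of lever 2, 55 mm from its hinge; the shaft is 8 mm thick. The brackets at the lever's foot end 108 mm above the bench.
- knob_3 (a point): Centre of the red ball knob (20 mm diameter) of lever 3, 55 mm from its hinge; the shaft is 8 mm thick. The brackets at the lever's foot end 108 mm above the bench.
- breaker_toggle (a joint): Toggle of the grey motor breaker on the pod. 0 = fully OFF: leans to the collet-mouth side (head's -x, red dot on the pod). 1.05 = fully ON: leans to the rear (+x, green dot). Tripped, it stands about midway (0.4 to 0.65). Hinge along the head's y, at its x = 0, 104 mm above the bench; a push of 10 to 20 N moves it and it stays where it is left.
- toggle (a point): Middle of the dark toggle tab, 18 mm wide along the head's y, 12 mm thick, ending about 17 mm from its hinge. The breaker's body under it ends 106 mm above the bench.
- bar_a: Brass square bar, 14 x 14 mm, 120 mm long, about 0.2 kg, lying on the bench. Origin at its middle, on its axis, x along its length; both ends are alike. One of the three bars may be absent.
- bar_b: Brass square bar, 14 x 14 mm, 120 mm long, about 0.2 kg, lying on the bench. Origin at its middle, on its axis, x along its length; both ends are alike. One of the three bars may be absent.
- bar_c: Brass square bar, 14 x 14 mm, 120 mm long, about 0.2 kg, lying on the bench. Origin at its middle, on its axis, x along its length; both ends are alike. One of the three bars may be absent.
- offcut_1: Steel square-bar offcut, 14 x 14 mm, 92 mm long, about 0.14 kg, sitting loosely in collet 1, 36 mm of it sticking out of the mouth. Origin at its middle, on its axis, x along its length. Of the three offcuts just one is present.
- offcut_2: Steel square-bar offcut, 14 x 14 mm, 92 mm long, about 0.14 kg, sitting loosely in collet 2, 36 mm of it sticking out of the mouth. Origin at its middle, on its axis, x along its length. Of the three offcuts just one is present.
- offcut_3: Steel square-bar offcut, 14 x 14 mm, 92 mm long, about 0.14 kg, sitting loosely in collet 3, 36 mm of it sticking out of the mouth. Origin at its middle, on its axis, x along its length. Of the three offcuts just one is present.
- scrap_lid: Shallow open carton lid for scrap, fixed, 138 (its x) x 185 (y) x 20 mm high, floor and walls 3 mm thick. Origin under its centre, on the bench. It lies to the robot's right, beyond the bars; its long side runs roughly along the robot's forward direction.
- oil_bottle: Small brown bottle with white cap, 34 mm diameter, 70 mm high, standing on the bench. Origin under its centre. Not part of the job.
- tape_measure: Yellow tape measure, 31 x 70 x 62 mm, standing on the bench. Origin under its centre. Not part of the job.

How it is judged (in metres and radians):
On the way, in this order (a step that is already met when the one before it is completed fails the run):
1. the breaker toggle is pushed fully off (value of joint breaker_toggle below 0.12 rad), for 0.2 s.
2. with the breaker still off, the offcut lies in the lid, every bar is home in a collet and that collet's lever is closed (((distance between bar_a and seat_1 below 0.004 m and angle between the x axis of bar_a and the x axis of head, either way round below 0.06 rad and value of joint lever_1 above 0.95 rad) or (distance between bar_a and seat_2 below 0.004 m and angle between the x axis of bar_a and the x axis of head, either way round below 0.06 rad and value of joint lever_2 above 0.95 rad) or (distance between bar_a and seat_3 below 0.004 m and angle between the x axis of bar_a and the x axis of head, either way round below 0.06 rad and value of joint lever_3 above 0.95 rad)) and ((distance between bar_b and seat_1 below 0.004 m and angle between the x axis of bar_b and the x axis of head, either way round below 0.06 rad and value of joint lever_1 above 0.95 rad) or (distance between bar_b and seat_2 below 0.004 m and angle between the x axis of bar_b and the x axis of head, either way round below 0.06 rad and value of joint lever_2 above 0.95 rad) or (distance between bar_b and seat_3 below 0.004 m and angle between the x axis of bar_b and the x axis of head, either way round below 0.06 rad and value of joint lever_3 above 0.95 rad)) and ((distance between bar_c and seat_1 below 0.004 m and angle between the x axis of bar_c and the x axis of head, either way round below 0.06 rad and value of joint lever_1 above 0.95 rad) or (distance between bar_c and seat_2 below 0.004 m and angle between the x axis of bar_c and the x axis of head, either way round below 0.06 rad and value of joint lever_2 above 0.95 rad) or (distance between bar_c and seat_3 below 0.004 m and angle between the x axis of bar_c and the x axis of head, either way round below 0.06 rad and value of joint lever_3 above 0.95 rad)) and x of offcut_1 in the frame of scrap_lid between -0.065 and 0.065 m and y of offcut_1 in the frame of scrap_lid between -0.088 and 0.088 m and z of each of offcut_1, offcut_2, offcut_3 in the frame of scrap_lid below 0.03 m and x of offcut_2 in the frame of scrap_lid between -0.065 and 0.065 m and y of offcut_2 in the frame of scrap_lid between -0.088 and 0.088 m and x of offcut_3 in the frame of scrap_lid between -0.065 and 0.065 m and y of offcut_3 in the frame of scrap_lid between -0.088 and 0.088 m and value of joint breaker_toggle below 0.2 rad), for 0.2 s.
At the end, for the whole second after the job is handed in: The offcut lies inside the lid; every bar lies in its own collet, its middle within 4 mm of that seat point and in line within 0.06 rad, that lever is closed (above 0.95), the breaker toggle is fully on (above 0.93) and the bars are at rest (((distance between bar_a and seat_1 below 0.004 m and angle between the x axis of bar_a and the x axis of head, either way round below 0.06 rad and value of joint lever_1 above 0.95 rad) or (distance between bar_a and seat_2 below 0.004 m and angle between the x axis of bar_a and the x axis of head, either way round below 0.06 rad and value of joint lever_2 above 0.95 rad) or (distance between bar_a and seat_3 below 0.004 m and angle between the x axis of bar_a and the x axis of head, either way round below 0.06 rad and value of joint lever_3 above 0.95 rad)) and ((distance between bar_b and seat_1 below 0.004 m and angle between the x axis of bar_b and the x axis of head, either way round below 0.06 rad and value of joint lever_1 above 0.95 rad) or (distance between bar_b and seat_2 below 0.004 m and angle between the x axis of bar_b and the x axis of head, either way round below 0.06 rad and value of joint lever_2 above 0.95 rad) or (distance between bar_b and seat_3 below 0.004 m and angle between the x axis of bar_b and the x axis of head, either way round below 0.06 rad and value of joint lever_3 above 0.95 rad)) and ((distance between bar_c and seat_1 below 0.004 m and angle between the x axis of bar_c and the x axis of head, either way round below 0.06 rad and value of joint lever_1 above 0.95 rad) or (distance between bar_c and seat_2 below 0.004 m and angle between the x axis of bar_c and the x axis of head, either way round below 0.06 rad and value of joint lever_2 above 0.95 rad) or (distance between bar_c and seat_3 below 0.004 m and angle between the x axis of bar_c and the x axis of head, either way round below 0.06 rad and value of joint lever_3 above 0.95 rad)) and x of offcut_1 in the frame of scrap_lid between -0.065 and 0.065 m and y of offcut_1 in the frame of scrap_lid between -0.088 and 0.088 m and z of each of offcut_1, offcut_2, offcut_3 in the frame of scrap_lid below 0.03 m and x of offcut_2 in the frame of scrap_lid between -0.065 and 0.065 m and y of offcut_2 in the frame of scrap_lid between -0.088 and 0.088 m and x of offcut_3 in the frame of scrap_lid between -0.065 and 0.065 m and y of offcut_3 in the frame of scrap_lid between -0.088 and 0.088 m and value of joint breaker_toggle above 0.93 rad and linear speed of each of bar_a, bar_b, bar_c, offcut_1, offcut_2, offcut_3 below 0.02 m/s); the robot touches nothing.
It fails at once if the breaker is thrown on while a bar is not yet home and clamped, or the offcut not yet in the lid (value of joint breaker_toggle above 0.93 rad and not (((distance between bar_a and seat_1 below 0.004 m and angle between the x axis of bar_a and the x axis of head, either way round below 0.06 rad and value of joint lever_1 above 0.95 rad) or (distance between bar_a and seat_2 below 0.004 m and angle between the x axis of bar_a and the x axis of head, either way round below 0.06 rad and value of joint lever_2 above 0.95 rad) or (distance between bar_a and seat_3 below 0.004 m and angle between the x axis of bar_a and the x axis of head, either way round below 0.06 rad and value of joint lever_3 above 0.95 rad)) and ((distance between bar_b and seat_1 below 0.004 m and angle between the x axis of bar_b and the x axis of head, either way round below 0.06 rad and value of joint lever_1 above 0.95 rad) or (distance between bar_b and seat_2 below 0.004 m and angle between the x axis of bar_b and the x axis of head, either way round below 0.06 rad and value of joint lever_2 above 0.95 rad) or (distance between bar_b and seat_3 below 0.004 m and angle between the x axis of bar_b and the x axis of head, either way round below 0.06 rad and value of joint lever_3 above 0.95 rad)) and ((distance between bar_c and seat_1 below 0.004 m and angle between the x axis of bar_c and the x axis of head, either way round below 0.06 rad and value of joint lever_1 above 0.95 rad) or (distance between bar_c and seat_2 below 0.004 m and angle between the x axis of bar_c and the x axis of head, either way round below 0.06 rad and value of joint lever_2 above 0.95 rad) or (distance between bar_c and seat_3 below 0.004 m and angle between the x axis of bar_c and the x axis of head, either way round below 0.06 rad and value of joint lever_3 above 0.95 rad)) and (x of offcut_1 in the frame of scrap_lid between -0.065 and 0.065 m and y of offcut_1 in the frame of scrap_lid between -0.088 and 0.088 m and z of offcut_1 in the frame of scrap_lid below 0.03 m) and (x of offcut_2 in the frame of scrap_lid between -0.065 and 0.065 m and y of offcut_2 in the frame of scrap_lid between -0.088 and 0.088 m and z of offcut_2 in the frame of scrap_lid below 0.03 m) and (x of offcut_3 in the frame of scrap_lid between -0.065 and 0.065 m and y of offcut_3 in the frame of scrap_lid between -0.088 and 0.088 m and z of offcut_3 in the frame of scrap_lid below 0.03 m))).
It fails at once if the bottle or the tape measure is moved more than 40 mm or knocked over (distance of any of oil_bottle, tape_measure from where it was at the start of the episode above 0.04 m or angle between any of oil_bottle, tape_measure's own z axis and vertical above 0.6 rad).
Of bar_a, bar_b, bar_c only 2 to 3 are there at a start; the rules pass over those that are not, and their reading is None.
Of offcut_1, offcut_2, offcut_3 only 1 to 1 are there at a start; the rules pass over those that are not, and their reading is None.
At some moment in a run one of bar_a, bar_b, bar_c may be knocked a few centimetres aside while the robot is not near it.
Once in a run the grip may slacken for a moment while it holds something.
It also fails if it takes over 208 s, if anything falls off the work surface, if the arm or the gripper's body presses on something with over 40 N, if the wrist force passes 120 N, or if a joint passes its speed limit or range.

### The arm

A 6-joint arm with a two-finger parallel gripper is mounted at the origin on a cart in front of the work surface, level with it; the furniture and walls round the work are solid. World frame = base frame: x ahead of the robot, y to its left, z up, the work surface at z = 0. Lengths are in mm, angles in rad, forces in N, time in s.
With the tool pointing down it reaches from about 350 to 875 mm from the base axis. Payload 4.2 kg.
Tool frame: the origin (TCP) lies midway between the tips of the shut fingers; the grasp point (between the pads) lies 19 mm behind it; z points along the fingers, y is the line along which they close (so a half turn about z gives the same grasp; the last joint's range is limited). The gripper opens to 85 mm and grips with 20 to 120 N. Pads are 22 mm wide; open, the fingers measure 114 mm over their backs; the gripper's body (76 mm by 85 mm) begins 54 mm behind the grasp point. The pads swing forward as they close: fully open they stand 13 mm farther back than shut.
Start: joints at [0.259, 0.385, 0.008, 0, -1.194, -0.259], TCP at [624.979, 0.025, 231.312] pointing down, gripper open.
Joint ranges: [-3.14, 3.14], [-1.21, 2.06], [-1.07, 1.41], [-3.16, 2.05], [-2.99, -0.16], [-3.1, 3.1]. Speed limits (rad/s): [2.79, 2.79, 3.14, 3.14, 3.14, 3.14].

### API

Orientations are given as a unit quaternion [x, y, z, w].
In Python, from bench import arm, eyes, nets gives the robot as it stands.
- The arm moves only by the tool apply_moves, never from a script. Its arguments are lists of equal length, an entry for each row: "delta_rot": the turn, a rotation vector about the tool's x, y, z as a fraction of full scale, a list of three; "xyz": the shift along the tool's x, y, z as a fraction of full scale, a list of three; "hand": the gripper command: -1 is fully open, 1 is shut, values between are in proportion. In form: {"delta_rot": [[ax, ay, az], ...], "xyz": [[dx, dy, dz], ...], "hand": [hand, ...]}. A call has 1 to 20 rows; each row shifts and turns the commanded pose from where the row before left it, along the tool's axes as they then stand; what a row does not reach is not made up. Full scale, the value 1, is 0.025 m for a shift and 6 degrees for a turn. A row lasts 1/12 s, in which the tool goes at most 41.7 mm and 7.16 degrees, less where a joint would pass 70% of its speed; a pose out of reach is approached as far as the arm can. A call with a number of a shift or a turn outside -1 to 1 is refused whole. A call with a gripper value outside its range is refused whole. The fingers move at their own pace and stop on an object; the grip force is fixed at half the most. Time passes only in rows, so rows that do not move let the fingers close. It gives the time, the measured TCP pose, the force, the opening and the grip force at its end, in the units of the state.
- arm.read_state(): the state, without advancing time (a new reading comes with each control period).
- eyes.get_image(name): name is "scene" or "side" or "wrist"; returns a dict with "frame" (400x640x3 uint8, red, green, blue), "range_z" (400x640 float32, mm along the optical axis (not along the pixel's ray), 0 where there is no reading), "camera_matrix" (3x3 intrinsics, pixels), "dist" ([k1, k2, p1, p2, k3] as OpenCV has them; the pictures are not rectified), "R" (3x3) and "t" (3): a world point X has camera coordinates R X + t; the wrist camera has in their place "hand_eye" (4x4, takes a point from camera to tool coordinates, whose origin is the TCP and whose axes are the flange's). Camera axes: x right, y down, z forward; pixel columns grow to the right and rows downward; lengths in mm; the calibration is good to about 2 mm. A picture is of the moment at which its call begins: read the wrist's pose just before it.
- arm.job_done(): hands the job in; it is judged then, once.
Trained networks look in a picture, given as the dict that the camera call returned (one of the last four; its "shot" number tells which), for a name from the list of things; names that differ only in an ending like _2 or _b are one class to them, and where a whole thing is asked for, a point or a joint stands for the part that bears it (a point fixed in the world has none). Each returns a list of dicts, best first, with "score" (0 to 1); they miss things now and then, are a little off and sometimes report something else, mostly with a low value. They report only what shows in the picture. A call takes as long as a camera call.
- nets.look_for(name, picture): "bbox" ([left, top, right, bottom] in pixels, round what is visible of it).
- nets.masks_of(name, picture): "region" (400x640 bool, what is visible of it) and "bbox" ([left, top, right, bottom] in pixels, round what is visible of it).
The state is a dict: "clock": time; "joints": joint angles; "joint_vel": joint speeds; "joint_efforts": joint torques, N m; "position": TCP position; "ee_rot": TCP orientation; "contact_force": force on the tool from outside, world axes, zero at the start; "wrist_torque": the same for the moment, N m; "gripper_width": finger opening in mm; "grasp_force": force on a finger pad.
Only numpy, scipy, OpenCV 4.12 (cv2) and the standard library are available. Lean on these libraries where they do the work, as an engineer would, in place of code of your own. Each camera call takes 0.05 s, during which the arm holds its last target. There are 200 camera calls.

## Working session

There is one attempt and no reset: what is moved stays moved. The work goes in short steps, Python scripts to look and compute and a tool call to move; the robot and the scene stay as the last step left them, time stands still between calls to the robot, and variables do not carry over. Pictures are saved under pics/ and viewed, at most 14 in all, crops included, and the job is handed in when it is done.

Besides the shell and the picture viewer there is one more tool, called after "Request:" in YAML: its name, and indented under it one key for each argument. apply_moves: Moves the arm, as the interface text tells. Its arguments: {"type":"object","properties":{"delta_rot":{"type":"array"},"xyz":{"type":"array"},"hand":{"type":"array"}},"required":["delta_rot","xyz","hand"]}

```bash
mkdir -p pics; cat > h.py <<'E'
import numpy as np, cv2
from bench import arm, eyes, nets
from scipy.spatial.transform import Rotation as Rn
def shot(n):
    st=arm.read_state(); p=eyes.get_image(n)
    if n=="wrist":
        T=np.eye(4);T[:3,:3]=Rn.from_quat(st["ee_rot"]).as_matrix();T[:3,3]=st["position"]
        p["C2W"]=T@np.array(p["hand_eye"])
    else:
        C=np.eye(4);C[:3,:3]=p["R"];C[:3,3]=np.array(p["t"]).ravel();p["C2W"]=np.linalg.inv(C)
    return p
def save(p,f): cv2.imwrite("pics/"+f,cv2.cvtColor(p["frame"],cv2.COLOR_RGB2BGR))
def rays(p,uv):
    uv=np.array(uv,float).reshape(-1,1,2)
    n=cv2.undistortPoints(uv,np.array(p["camera_matrix"]),np.array(p["dist"])).reshape(-1,2)
    d=np.c_[n,np.ones(len(n))]
    return d
def pts(p,mask):
    v,u=np.nonzero(mask&(p["range_z"]>0)); d=rays(p,np.c_[u,v])*p["range_z"][v,u][:,None]
    return d@p["C2W"][:3,:3].T+p["C2W"][:3,3]
def onz(p,uv,z):
    d=rays(p,uv)@p["C2W"][:3,:3].T;o=p["C2W"][:3,3]
    return o+d*((z-o[2])/d[:,2])[:,None]
def proj(p,X):
    C=np.linalg.inv(p["C2W"]);X=np.array(X,float).reshape(-1,3)
    return cv2.projectPoints(X,cv2.Rodrigues(C[:3,:3])[0],C[:3,3],np.array(p["camera_matrix"]),np.array(p["dist"]))[0].reshape(-1,2)
E
python3 - <<'E'
from h import *
for n in ("scene","side","wrist"):
    p=shot(n); save(p,n+"0.png"); print(n,p["C2W"].round(2).tolist())
    for k in ("head","bar_a","offcut_1","scrap_lid","oil_bottle","tape_measure","knob_1","toggle"):
        for r in nets.masks_of(k,p)[:5]:
            if r["score"]<.3: continue
            P=pts(p,r["region"])
            if len(P)<10: print(k,'few');continue
            t=P[P[:,2]>np.percentile(P[:,2],60)]
            q=cv2.minAreaRect(P[:,:2].astype(np.float32))
            print(k,round(r["score"],2),np.array(r["bbox"]).round().tolist(),np.median(P,0).round(1),P.min(0).round(),P.max(0).round(),np.round(q[0]),np.round(q[1]),round(q[2],1))
E
```

```text
scene [[0.77, -0.47, 0.44, 163.29], [-0.64, -0.58, 0.5, -764.75], [0.02, -0.67, -0.74, 776.74], [0.0, 0.0, 0.0, 1.0]]
head 0.72 [182.0, 147.0, 321.0, 249.0] [ 473.  -183.5   98.4] [ 359. -221.   -0.] [673.   1. 165.] [ 511. -123.] [221. 298.] 83.1
bar_a 0.9 [287.0, 233.0, 319.0, 285.0] [ 493.9 -351.7   15.4] [ 472. -409.   -1.] [ 526. -279.   20.] [ 500. -344.] [135.  22.] 74.4
bar_a 0.8 [264.0, 256.0, 309.0, 302.0] [ 432.9 -369.3   15.6] [ 423. -426.    1.] [ 445. -308.   20.] [ 435. -367.] [ 16. 119.] 4.0
bar_a 0.74 [311.0, 225.0, 357.0, 262.0] [ 566.9 -362.    15.2] [ 552. -417.   -0.] [ 583. -298.   21.] [ 569. -357.] [ 17. 120.] 9.6
bar_a 0.39 [182.0, 143.0, 321.0, 249.0] [ 473.4 -183.5   98.6] [ 360. -242.    2.] [681. -71. 165.] [ 516. -169.] [167. 313.] 84.2
offcut_1 0.72 [222.0, 214.0, 239.0, 231.0] [ 400.3 -224.3   82.2] [ 394. -243.   23.] [ 410. -192.   86.] [ 402. -217.] [52. 15.] 85.8
scrap_lid 0.67 [201.0, 170.0, 216.0, 193.0] [ 406.7 -148.5  152.2] [ 397. -159.   55.] [454. -35. 165.] [427. -97.] [132.  22.] 67.1
scrap_lid 0.59 [296.0, 274.0, 421.0, 397.0] [ 467.3 -54
[... 2812 characters left out ...]
2.] [ 542. -141.  123.] [ 536. -148.] [14. 13.] 81.4
knob_1 0.58 [588.0, 0.0, 640.0, 33.0] [ 408.9 -141.8  117.4] [ 375. -154.  101.] [ 412. -132.  137.] [ 396. -147.] [41. 17.] 35.9
knob_1 0.58 [423.0, 0.0, 443.0, 20.0] [ 537.6 -147.3  107.5] [ 528. -155.  103.] [ 542. -141.  123.] [ 536. -148.] [14. 13.] 81.4
knob_1 0.56 [509.0, 0.0, 537.0, 27.0] [ 473.6 -144.9  112.5] [ 467. -154.  103.] [ 477. -136.  129.] [ 472. -145.] [10. 18.] 2.0
toggle 0.53 [330.0, 0.0, 352.0, 8.0] [ 608.3 -148.4  119.9] [ 600. -151.  112.] [ 617. -146.  122.] [ 608. -149.] [ 4. 18.] 88.4
toggle 0.46 [420.0, 0.0, 440.0, 21.0] [ 537.7 -147.   107.6] [ 531. -155.  103.] [ 542. -141.  123.] [ 536. -148.] [15. 10.] 86.0
```

```bash
python3 -c "
import cv2
a=cv2.imread('pics/scene0.png')[110:400,150:450];cv2.imwrite('pics/s0c.png',cv2.resize(a,None,fx=2,fy=2))"
```

```text
(no output)
```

View pics/s0c.png

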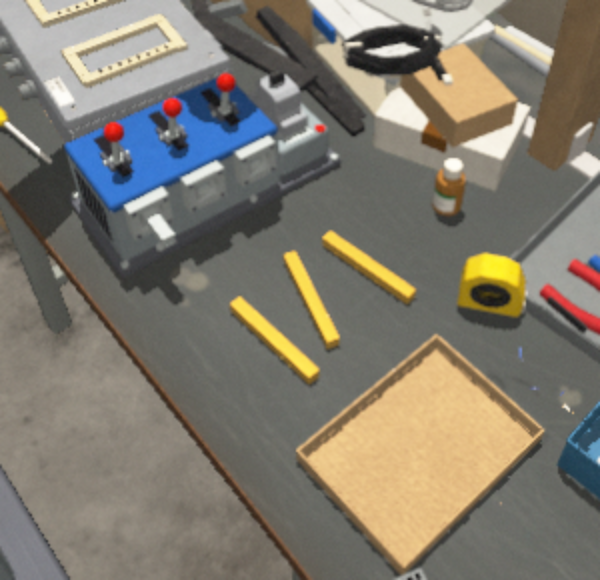

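The crop shows the three bars (crop px 275,340; 312,300; 368,267), the offcut in the leftmost collet (160,228), and the lid, bottle and tape clear of the head. I'll move over the head for a close look.

```bash
python3 -c "
from h import *
s=arm.read_state();print(Rn.from_quat(s['ee_rot']).as_matrix().round(3),s['position'],s['contact_force'],s['gripper_width'],s['clock'])"
```

```text
[[-0. -1.  0.]
 [-1.  0.  0.]
 [-0. -0. -1.]] [6.24980514e+02 1.60415305e-02 2.31318348e+02] [0.37061279 0.31208879 0.30951143] 85.2719704757004 1.35
```

Request:
apply_moves:
  xyz:
    - [0.95,0.6,-0.3]
    - [0.95,0.6,-0.3]
    - [0.95,0.6,-0.3]
    - [0.95,0.6,-0.3]
    - [0.95,0.6,-0.3]
    - [0.95,0.6,-0.3]
    - [0.95,0.6,-0.3]
    - [0.95,0.6,-0.3]
    - [0,0,0]
    - [0,0,0]
  delta_rot:
    - [0,0,0]
    - [0,0,0]
    - [0,0,0]
    - [0,0,0]
    - [0,0,0]
    - [0,0,0]
    - [0,0,0]
    - [0,0,0]
    - [0,0,0]
    - [0,0,0]
  hand: [1,1,1,1,1,1,1,1,1,1]

```text
clock: 2.18
position: [504.5, -191.0, 292.1]
ee_rot: [-0.706, 0.708, -0.001, 0.001]
contact_force: [-0.1, 0.3, 0.2]
gripper_width: 0.3
grasp_force: 0.0
```

```bash
python3 - <<'E'
from h import *
import pickle
p=shot("wrist");save(p,"w1.png")
pickle.dump({k:p[k] for k in("frame","range_z","C2W","camera_matrix","dist")},open("w1.pkl","wb"))
hsv=cv2.cvtColor(p["frame"],cv2.COLOR_RGB2HSV)
blue=(hsv[...,0]>100)&(hsv[...,0]<125)&(hsv[...,1]>150)
P=pts(p,blue);print(len(P),np.percentile(P,[1,50,99],axis=0).round(1))
q=P[abs(P[:,2]-102)<5];print(cv2.minAreaRect(q[:,:2].astype(np.float32)))
for k in ("knob_1","toggle","offcut_1","mouth_1","bar_a"):
    for r in nets.masks_of(k,p)[:5]:
        if r["score"]<.3: continue
        P=pts(p,r["region"]);print(k,round(r["score"],2),np.array(r["bbox"]).round().tolist(),np.median(P,0).round(1),np.percentile(P,[3,97],axis=0).round(1).tolist())
E
```

```text
11621 [[ 373.9 -201.8   84.1]
 [ 473.3 -158.7  102.4]
 [ 730.9  -75.9  104.1]]
((552.8463134765625, -140.8545684814453), (372.1507263183594, 130.75051879882812), 3.143617630004883)
knob_1 0.79 [274.0, 206.0, 296.0, 232.0] [ 534.7 -161.7  158.6] [[527.1, -168.9, 104.2], [543.5, -152.2, 162.1]]
knob_1 0.69 [345.0, 212.0, 361.0, 233.0] [ 471.7 -159.1  158.9] [[462.8, -165.8, 105.5], [479.1, -149.8, 162.1]]
knob_1 0.57 [398.0, 216.0, 431.0, 241.0] [ 408.9 -151.1  157.7] [[400.0, -159.7, 104.9], [415.3, -135.2, 162.1]]
toggle 0.58 [217.0, 210.0, 235.0, 222.0] [ 607.1 -153.4  119. ] [[599.0, -155.3, 110.7], [615.2, -148.8, 121.4]]
offcut_1 0.74 [399.0, 217.0, 428.0, 236.0] [ 408.4 -150.   156.8] [[392.9, -159.7, 102.7], [415.2, -127.1, 162.0]]
offcut_1 0.7 [208.0, 144.0, 443.0, 264.0] [ 495.3 -165.9  102.2] [[380.2, -213.1, 12.0], [629.1, -97.0, 157.6]]
offcut_1 0.65 [398.0, 131.0, 418.0, 164.0] [ 402.7 -226.1   80.9] [[394.5, -244.0, 71.1], [409.0, -207.8, 82.6]]
mouth_1 0.67 [210.0, 146.0, 435.0, 266.0] [ 495.5 -165.7  102.2] [[381.1, -213.1, 12.3], [628.2, -97.1, 157.6]]
bar_a 0.98 [307.0, 0.0, 342.0, 89.0] [ 495.6 -348.1   14.5] [[479.3, -391.6, 12.3], [512.3, -298.2, 16.2]]
bar_a 0.6 [256.0, 0.0, 283.0, 84.0] [ 565.7 -347.7   14.3] [[554.6, -391.1, 2.3], [576.3, -303.1, 16.0]]
bar_a 0.59 [368.0, 4.0, 382.0, 79.0] [ 434.6 -351.8   14.5] [[426.0, -391.4, 7.8], [442.5, -310.0, 16.3]]
```

View pics/w1.png

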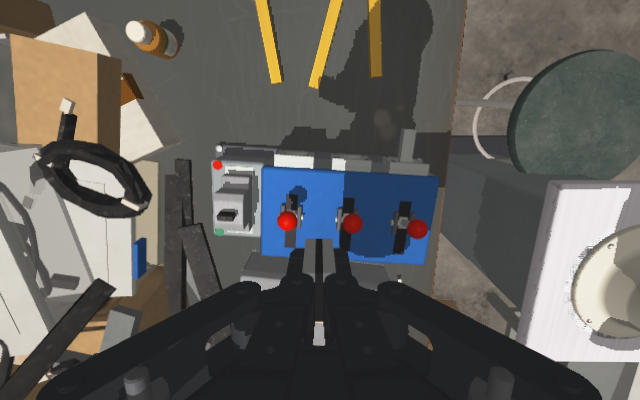

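Wrist view: blue cover at px (262–440, 168–262), knobs at (288,221), (352,223), (417,229), toggle at (228,215), red dot at (217,165).

```bash
python3 - <<'E'
from h import *
import pickle
p=pickle.load(open("w1.pkl","rb"))
hsv=cv2.cvtColor(p["frame"],cv2.COLOR_RGB2HSV)
blue=(hsv[...,0]>100)&(hsv[...,0]<125)&(hsv[...,1]>120)
blue[:,:255]=0;blue[:150]=0
P=pts(p,blue);P=P[abs(P[:,2]-102)<3]
print(np.median(P[:,2]),cv2.minAreaRect(P[:,:2].astype(np.float32)))
# front edge
e=[]
for x in range(385,570,4):
    s=P[abs(P[:,0]-x)<2]
    if len(s)>10:e.append((x,s[:,1].min(),s[:,1].max()))
e=np.array(e);f=np.polyfit(e[:,0],e[:,1],1)
r=e[:,1]-np.polyval(f,e[:,0]);k=abs(r)<2;f=np.polyfit(e[k,0],e[k,1],1)
print("front",f,np.polyval(f,[403,470,535]),r.round(1)); print("rear",e[:,2].round())
s=[]
for y in range(-190,-120,3):
    q=P[abs(P[:,1]-y)<2]; s.append((y,q[:,0].min(),q[:,0].max()))
print(np.array(s).round(1).tolist())
# all points: front noses and rear edge
A=pts(p,np.ones_like(blue))
m=(A[:,0]>375)&(A[:,0]<640)&(A[:,1]<-190)&(A[:,1]>-250)&(A[:,2]>40)
B=A[m]
for z0,z1 in((40,60),(60,80),(80,94),(94,100)):
    q=B[(B[:,2]>z0)&(B[:,2]<z1)]
    print(z0,len(q),[ (x,q[abs(q[:,0]-x)<4][:,1].min().round(1)) for x in range(380,640,8) if (abs(q[:,0]-x)<4).sum()>2])
# nose top surface extents
q=B[(B[:,2]>92)&(B[:,2]<100)&(B[:,1]<-202)]
print(len(q),np.sort(q[:,0])[::max(1,len(q)//40)].round())
for nm,c in (("red",(217,165)),("green",(219,232))):
    m=np.zeros_like(blue);m[c[1]-1:c[1]+2,c[0]-1:c[0]+2]=1;print(nm,np.median(pts(p,m),0).round(1))
red=((hsv[...,0]<6)|(hsv[...,0]>174))&(hsv[...,1]>150)
for c in ((288,221),(352,223),(417,229)):
    m=np.zeros_like(red);m[c[1]-14:c[1]+15,c[0]-14:c[0]+15]=1
    K=pts(p,m&red);K=K[K[:,2]>140];a=np.c_[2*K,np.ones(len(K))];w=np.linalg.lstsq(a,(K**2).sum(1),rcond=None)[0];print("knob sphere",w[:3].round(1),np.sqrt(w[3]+(w[:3]**2).sum()).round(1))
E
```

```text
102.405480965798 ((471.6269836425781, -144.54766845703125), (110.0284652709961, 200.4596405029297), 86.1227798461914)
front [-6.67692705e-02 -1.67706818e+02] [-194.6148345  -199.08837562 -203.4283782 ] [-0.2  0.2  0.1  0.4 -0.2 -0.1  0.2  0.2 -0.4 -0.2  0.1  0.1  0.3 -0.2
  0.   0.1  0.2  0.4 -0.3 -0.1  0.1  0.3 -0.6 -0.   0.1  0.3 -0.4 -0.2
  0.   0.1 -0.6 -0.3 -0.2  0.1  0.3 -0.5 -0.2 -0.1  0.1  0.2 -0.3 -0.3
  0.   0.  -0.5 -0.4  2. ]
rear [ -85.  -84.  -85.  -86.  -86.  -86.  -85.  -86.  -88.  -87.  -87.  -87.
  -87.  -89.  -88.  -89.  -89.  -89.  -90.  -91.  -90.  -92. -170. -158.
 -107. -107. -110. -119. -119. -120. -119. -119. -120. -119. -107. -106.
 -107. -107. -101.  -95.  -96.  -96.  -96.  -95.  -97.  -97.  -97.]
[[-190.0, 369.3, 568.0], [-187.0, 369.9, 567.9], [-184.0, 369.3, 568.2], [-181.0, 370.1, 568.3], [-178.0, 369.7, 569.8], [-175.0, 370.5, 570.2], [-172.0, 370.0, 570.2], [-169.0, 371.1, 570.3], [-166.0, 371.1, 570.4], [-163.0, 371.7, 570.6], [-160.0, 371.1, 570.8], [-157.0, 371.1, 570.9], [-154.0, 371.5, 570.9], [-151.0, 371.3, 571.0], [-148.0, 372.3, 571.3], [-145
[... 2603 characters left out ...]
loat64(-214.7)), (492, np.float64(-213.6)), (500, np.float64(-201.4)), (508, np.float64(-215.2)), (516, np.float64(-216.0)), (524, np.float64(-216.3)), (532, np.float64(-216.4)), (540, np.float64(-217.3)), (548, np.float64(-218.4)), (556, np.float64(-217.5)), (564, np.float64(-205.5)), (572, np.float64(-201.0))]
1171 [381. 387. 393. 399. 404. 409. 415. 419. 423. 447. 451. 454. 458. 461.
 465. 469. 472. 475. 478. 481. 484. 487. 510. 514. 516. 518. 520. 524.
 526. 528. 530. 534. 536. 538. 540. 543. 545. 547. 550. 552. 557.]
red [ 631.8 -199.4   56.4]
green [ 637.9 -109.3   57.1]
knob sphere [ 535.6 -159.8  152.7] 9.5
knob sphere [ 470.9 -156.7  152.7] 9.4
knob sphere [ 406.5 -151.1  153.2] 9.1
```

Request:
apply_moves:
  xyz:
    - [0,0,0]
    - [-0.67,-0.8,0.3]
    - [-0.67,-0.8,0.3]
    - [-0.67,-0.8,0.3]
    - [-0.67,-0.8,0.3]
    - [-0.67,-0.8,0.3]
    - [0,0,1]
    - [0,0,1]
    - [0,0,1]
    - [0,0,1]
    - [0,0,1]
    - [0,0,0.7]
    - [0,0,0]
    - [0,0,0]
  delta_rot:
    - [0,0,0.638]
    - [0,0,0]
    - [0,0,0]
    - [0,0,0]
    - [0,0,0]
    - [0,0,0]
    - [0,0,0]
    - [0,0,0]
    - [0,0,0]
    - [0,0,0]
    - [0,0,0]
    - [0,0,0]
    - [0,0,0]
    - [0,0,0]
  hand: [1,1,1,1,1,1,1,1,1,1,1,1,1,1]

```text
clock: 3.65
position: [610.2, -112.7, 110.3]
ee_rot: [-0.684, 0.73, 0.001, -0.001]
contact_force: [1.1, -0.3, 0.4]
gripper_width: 0.0
grasp_force: 0.0
```

Request:
apply_moves:
  xyz:
    - [0.5,0,0]
    - [0.3,0,0]
    - [0.16,0,0]
    - [0.12,0,0]
    - [0.08,0,0]
    - [0.04,0,0]
    - [0,0,0]
    - [0,0,0]
  delta_rot:
    - [0,0,0]
    - [0,0,0]
    - [0,0,0]
    - [0,0,0]
    - [0,0,0]
    - [0,0,0]
    - [0,0,0]
    - [0,0,0]
  hand: [1,1,1,1,1,1,1,1]

```text
clock: 4.32
position: [609.7, -142.8, 113.6]
ee_rot: [-0.683, 0.73, -0.001, 0.002]
contact_force: [-0.3, 6.0, 6.3]
gripper_width: 0.4
grasp_force: 3.4
```

Request:
apply_moves:
  xyz:
    - [0.08,0,0]
    - [0.08,0,0]
    - [0,0,0]
    - [0,0,0]
  delta_rot:
    - [0,0,0]
    - [0,0,0]
    - [0,0,0]
    - [0,0,0]
  hand: [1,1,1,1]

```text
clock: 4.65
position: [609.7, -143.3, 113.5]
ee_rot: [-0.683, 0.73, -0.0, 0.004]
contact_force: [-1.3, 16.7, 8.5]
gripper_width: -0.3
grasp_force: 9.3
```

```bash
python3 - <<'E'
from h import *
p=shot("scene");s=cv2.resize(p["frame"][110:180,240:340],None,fx=4,fy=4,interpolation=cv2.INTER_CUBIC)
q=shot("wrist");t=cv2.resize(q["frame"][60:280,160:480],None,fx=1.25,fy=1.25)
c=np.zeros((max(s.shape[0],t.shape[0]),800,3),np.uint8);c[:s.shape[0],:400]=s;c[:t.shape[0],400:]=t
save({"frame":c},"t1.png")
E
```

```text
(no output)
```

View pics/t1.png

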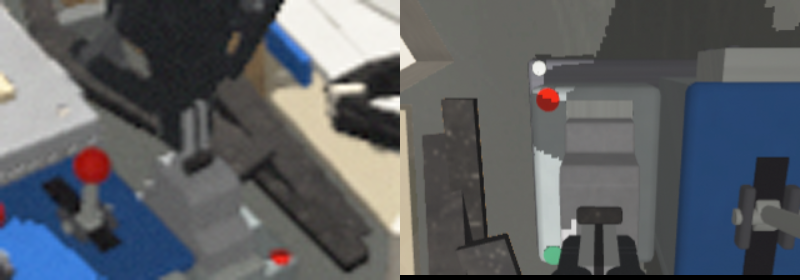

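Request:
apply_moves:
  xyz:
    - [0.1,0,0]
    - [0.1,0,0]
    - [0,0,0]
    - [0,0,0]
  delta_rot:
    - [0,0,0]
    - [0,0,0]
    - [0,0,0]
    - [0,0,0]
  hand: [1,1,1,1]

```text
clock: 5.08
position: [609.7, -143.8, 113.5]
ee_rot: [-0.683, 0.73, 0.002, 0.006]
contact_force: [-2.3, 31.6, 12.4]
gripper_width: 0.0
grasp_force: 16.7
```

Request:
apply_moves:
  xyz:
    - [-0.5,0,0]
    - [-0.5,0,0]
    - [-0.2,0,-1]
    - [0,0,-1]
    - [0,0,-1]
    - [0,0,-1]
    - [0,0,-0.2]
    - [0,0,0]
  delta_rot:
    - [0,0,0]
    - [0,0,0]
    - [0,0,0]
    - [0,0,0]
    - [0,0,0]
    - [0,0,0]
    - [0,0,0]
    - [0,0,0]
  hand: [1,1,1,1,1,1,1,1]

```text
clock: 5.75
position: [610.6, -122.9, 218.7]
ee_rot: [-0.683, 0.731, -0.002, 0.001]
contact_force: [-0.1, -0.1, -1.0]
gripper_width: 0.4
grasp_force: 0.0
```

```bash
python3 - <<'E'
from h import *
q=shot("wrist");save(q,"w2.png")
print([(r["score"],r["bbox"],np.percentile(pts(q,r["region"]),[3,50,97],axis=0).round(1).tolist()) for r in nets.masks_of("toggle",q)[:2]])
p=shot("scene")
print([(r["score"],r["bbox"],np.percentile(pts(p,r["region"]),[3,50,97],axis=0).round(1).tolist()) for r in nets.masks_of("toggle",p)[:2]])
s=cv2.resize(p["frame"][125:165,260:320],None,fx=6,fy=6);t=cv2.resize(q["frame"][0:280,160:480],None,fx=1,fy=1)
c=np.zeros((300,700,3),np.uint8);c[:240,:360]=s;c[:280,370:690]=t
save({"frame":c},"t2.png")
E
```

```text
[(0.55, [310.1, 156.5, 327.9, 165.6], [[599.5, -161.0, 110.4], [607.5, -157.2, 118.8], [615.9, -151.9, 120.8]])]
[(0.52, [186.6, 145.1, 320.7, 253.2], [[370.0, -213.2, 11.6], [473.8, -183.5, 98.6], [622.6, -94.8, 135.9]])]
```

View pics/t2.png

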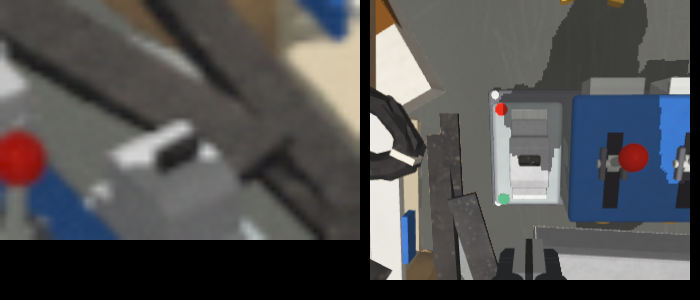

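```bash
python3 - <<'E'
from h import *
import pickle
q=shot("wrist")
b=pickle.load(open("w1.pkl","rb"))
O=np.array([471.6,-144.5]);ex=np.array([.0667,.9978])
for p,bx in ((b,[215,205,238,226]),(q,[308,152,330,170])):
    m=np.zeros((400,640),bool);m[bx[1]:bx[3],bx[0]:bx[2]]=1
    P=pts(p,m);P=P[(abs(P[:,0]-607.5)<6)&(P[:,2]>100)]
    X=(P[:,:2]-O)@ex
    o=np.argsort(X);print([(X[i].round(1),P[i,2].round(1)) for i in o[::max(1,len(o)//40)]])
E
```

```text
[(np.float64(-8.7), np.float64(105.9)), (np.float64(-8.3), np.float64(106.3)), (np.float64(-7.8), np.float64(108.0)), (np.float64(-7.3), np.float64(106.7)), (np.float64(-6.6), np.float64(105.2)), (np.float64(-6.1), np.float64(106.4)), (np.float64(-5.5), np.float64(105.1)), (np.float64(-5.1), np.float64(106.3)), (np.float64(-4.5), np.float64(106.1)), (np.float64(-3.8), np.float64(106.8)), (np.float64(-3.3), np.float64(106.0)), (np.float64(-2.8), np.float64(106.7)), (np.float64(-2.2), np.float64(106.0)), (np.float64(-1.7), np.float64(109.9)), (np.float64(-1.6), np.float64(110.3)), (np.float64(-1.4), np.float64(112.8)), (np.float64(-1.3), np.float64(114.3)), (np.float64(-1.1), np.float64(118.7)), (np.float64(-1.1), np.float64(113.7)), (np.float64(-1.1), np.float64(106.0)), (np.float64(-0.8), np.float64(114.5)), (np.float64(-0.6), np.float64(115.3)), (np.float64(-0.5), np.float64(114.6)), (np.float64(-0.4), np.float64(115.0)), (np.float64(-0.3), np.float64(113.4)), (np.float64(0.4), np.float64(119.3)), (np.float64(0.8), np.float64(121.3)), (np.float64(1.1), np.float64(120.0)), (np.float6
[... 1650 characters left out ...]
120.4)), (np.float64(-3.1), np.float64(120.2)), (np.float64(-2.5), np.float64(121.4)), (np.float64(-2.3), np.float64(120.2)), (np.float64(-2.2), np.float64(119.5)), (np.float64(-1.6), np.float64(120.6)), (np.float64(-1.3), np.float64(118.6)), (np.float64(-0.2), np.float64(117.2)), (np.float64(-0.1), np.float64(116.1)), (np.float64(0.1), np.float64(114.9)), (np.float64(1.4), np.float64(112.5)), (np.float64(1.5), np.float64(111.8)), (np.float64(3.2), np.float64(106.6)), (np.float64(3.3), np.float64(106.1)), (np.float64(3.4), np.float64(105.5)), (np.float64(4.0), np.float64(106.7)), (np.float64(4.2), np.float64(105.7)), (np.float64(4.9), np.float64(106.9)), (np.float64(5.0), np.float64(106.0))]
```

Request:
apply_moves:
  xyz:
    - [0,0,1]
    - [0,0,1]
    - [0,0,1]
    - [0,0,0.8]
    - [0,0,0.33]
    - [0.4,0,0]
    - [0.3,0,0]
    - [0.2,0,0]
    - [0.2,0,0]
    - [0.15,0,0]
    - [0,0,0]
    - [0,0,0]
  delta_rot:
    - [0,0,0]
    - [0,0,0]
    - [0,0,0]
    - [0,0,0]
    - [0,0,0]
    - [0,0,0]
    - [0,0,0]
    - [0,0,0]
    - [0,0,0]
    - [0,0,0]
    - [0,0,0]
    - [0,0,0]
  hand: [1,1,1,1,1,1,1,1,1,1,1,1]

```text
clock: 7.0
position: [609.0, -143.8, 113.7]
ee_rot: [-0.683, 0.73, 0.003, 0.006]
contact_force: [-0.4, 34.4, 1.5]
gripper_width: 0.2
grasp_force: 16.1
```

Request:
apply_moves:
  xyz:
    - [0.12,0,0]
    - [0.08,0,0]
    - [0,0,0]
    - [0,0,0]
  delta_rot:
    - [0,0,0]
    - [0,0,0]
    - [0,0,0]
    - [0,0,0]
  hand: [1,1,1,1]

```text
clock: 7.33
position: [609.0, -144.2, 113.7]
ee_rot: [-0.683, 0.73, 0.005, 0.008]
contact_force: [-1.4, 48.5, 5.2]
gripper_width: 0.2
grasp_force: 23.4
```

Request:
apply_moves:
  xyz:
    - [-0.7,0,0]
    - [-0.5,0,0]
    - [0,0,-1]
    - [0,0,-1]
    - [0,0,-1]
    - [0,0,-1]
    - [0.52,0.9,0]
    - [0.52,0.9,0]
    - [0.52,0.9,0]
    - [0.52,0.9,0]
    - [0.52,0.9,0]
    - [0.52,0.9,0]
    - [0.52,0.9,0]
    - [0.52,0.9,0]
    - [0.52,0.9,0]
    - [0,0,0]
    - [0,0,0]
  delta_rot:
    - [0,0,0]
    - [0,0,0]
    - [0,0,0]
    - [0,0,0]
    - [0,0,0]
    - [0,0,0]
    - [0,0,0]
    - [0,0,0]
    - [0,0,0]
    - [0,0,0]
    - [0,0,0]
    - [0,0,0]
    - [0,0,0]
    - [0,0,0]
    - [0,0,0]
    - [0,0,0]
    - [0,0,0]
  hand: [1,1,1,1,1,1,0,0,0,0,0,0,0,0,0,0,0]

```text
clock: 8.75
position: [398.8, -232.9, 214.7]
ee_rot: [-0.682, 0.731, -0.002, 0.001]
contact_force: [0.0, 0.4, -0.7]
gripper_width: 42.6
grasp_force: 0.0
```

```bash
python3 - <<'E'
from h import *
q=shot("wrist");save(q,"w3.png")
for k in ("offcut_1","bar_a","scrap_lid"):
  for r in nets.masks_of(k,q)[:4]:
    if r["score"]<.3: continue
    P=pts(q,r["region"]);P=P[P[:,2]>np.median(P[:,2])-4];print(k,r["score"],np.round(r["bbox"]),np.percentile(P,[2,50,98],axis=0).round(1).tolist(),cv2.minAreaRect(P[:,:2].astype(np.float32)))
E
```

```text
offcut_1 0.59 [313. 179. 326. 220.] [[394.4, -243.5, 78.8], [401.0, -225.4, 81.0], [407.7, -206.2, 82.4]] ((401.1907958984375, -224.68624877929688), (38.912757873535156, 12.558639526367188), 86.12506866455078)
bar_a 0.81 [260.   2. 293. 113.] [[424.7, -412.8, 12.6], [433.8, -364.9, 14.4], [442.4, -310.4, 16.1]] ((433.88189697265625, -361.475830078125), (14.120332717895508, 107.7832260131836), 4.6147356033325195)
bar_a 0.67 [207.   2. 237. 132.] [[474.0, -406.9, 11.3], [492.2, -357.1, 14.3], [512.8, -297.6, 15.9]] ((494.1850280761719, -352.20587158203125), (119.24027252197266, 14.816527366638184), 73.50750732421875)
bar_a 0.56 [120.   7. 178. 131.] [[553.8, -415.9, 10.7], [568.0, -364.1, 14.3], [581.6, -303.2, 16.0]] ((568.1447143554688, -359.3826599121094), (15.61825942993164, 119.5175552368164), 9.290797233581543)
```

Request:
apply_moves:
  xyz:
    - [0,-0.08,1]
    - [0,0,1]
    - [0,0,1]
    - [0,0,1]
    - [0,0,1]
    - [0,0,0.9]
    - [0,0,0.45]
    - [0,0,0]
    - [0,0,0]
    - [0,0,0]
    - [0,0,0]
    - [0,0,0]
    - [0,0,0]
  delta_rot:
    - [0,0,0]
    - [0,0,0]
    - [0,0,0]
    - [0,0,0]
    - [0,0,0]
    - [0,0,0]
    - [0,0,0]
    - [0,0,0]
    - [0,0,0]
    - [0,0,0]
    - [0,0,0]
    - [0,0,0]
    - [0,0,0]
  hand: [0,0,0,0,0,0,0,0,1,1,1,1,1]

```text
clock: 10.03
position: [402.6, -231.8, 55.3]
ee_rot: [-0.683, 0.73, -0.001, 0.001]
contact_force: [0.5, 0.3, 1.8]
gripper_width: 12.9
grasp_force: 60.6
```

Request:
apply_moves:
  xyz:
    - [0.5,0,0]
    - [0.8,0,0]
    - [0.9,0,0]
    - [0.9,0,-0.5]
    - [0.9,-0.35,-0.5]
    - [0.95,-0.35,0]
    - [0.95,-0.35,0]
    - [0.95,-0.35,0]
    - [0.95,-0.35,0]
    - [0.95,-0.35,0]
    - [0.95,-0.35,0]
    - [0.95,-0.35,0]
    - [0.95,-0.35,0]
    - [0.95,-0.35,0]
    - [0.95,-0.35,0]
    - [0,0,0.7]
    - [0,0,0.7]
    - [0,0,0]
    - [0,0,0]
  delta_rot:
    - [0,0,0]
    - [0,0,0]
    - [0,0,0]
    - [0,0,0]
    - [0,0,0]
    - [0,0,0]
    - [0,0,0]
    - [0,0,0]
    - [0,0,0]
    - [0,0,0]
    - [0,0,0]
    - [0,0,0]
    - [0,0,0]
    - [0,0,0]
    - [0,0,0]
    - [0,0,0]
    - [0,0,0]
    - [0,0,0]
    - [0,0,0]
  hand: [1,1,1,1,1,1,1,1,1,1,1,1,1,1,1,1,1,1,1]

```text
clock: 11.62
position: [473.9, -574.1, 42.8]
ee_rot: [-0.683, 0.73, 0.002, -0.0]
contact_force: [0.0, 0.4, -0.3]
gripper_width: 13.4
grasp_force: 60.4
```

```bash
python3 - <<'E'
from h import *
q=shot("wrist");p=shot("scene")
for n,s in (("w",q),("s",p)):
 for k in ("offcut_1","scrap_lid","bar_a"):
  for r in nets.masks_of(k,s)[:3]:
    if r["score"]<.4: continue
    P=pts(s,r["region"]);print(n,k,round(r["score"],2),np.round(r["bbox"]),np.percentile(P,[2,50,98],axis=0).round(1).tolist())
c=np.zeros((500,800,3),np.uint8);c[:250,:400]=cv2.resize(q["frame"],(400,250));c[:340,420:800]=cv2.resize(p["frame"][190:400,190:430],(380,340))
save({"frame":c},"t3.png")
E
```

```text
w offcut_1 0.72 [304. 247. 336. 347.] [[467.0, -586.4, 56.9], [473.7, -568.6, 68.2], [480.7, -543.0, 69.4]]
w scrap_lid 0.88 [149. 155. 486. 351.] [[379.8, -614.2, 1.8], [457.3, -578.9, 3.3], [561.8, -507.7, 20.9]]
s offcut_1 0.51 [346. 298. 388. 336.] [[470.2, -586.0, 59.1], [475.4, -517.7, 70.1], [484.1, -496.0, 72.8]]
s scrap_lid 0.69 [300. 284. 423. 397.] [[378.0, -612.0, 1.4], [439.5, -559.5, 4.4], [561.3, -475.7, 22.1]]
s bar_a 0.86 [290. 235. 320. 285.] [[474.0, -406.9, 2.2], [492.2, -357.1, 15.9], [513.3, -293.6, 19.2]]
s bar_a 0.83 [310. 223. 356. 261.] [[554.4, -415.2, 3.7], [567.6, -360.9, 15.4], [582.7, -301.9, 18.9]]
s bar_a 0.68 [264. 258. 309. 301.] [[425.1, -424.6, 7.9], [433.1, -372.8, 15.7], [443.2, -309.9, 18.9]]
```

View pics/t3.png

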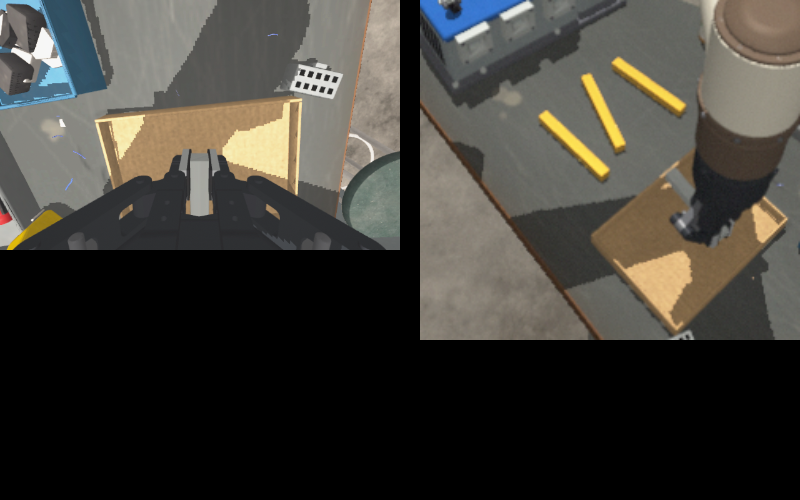

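The offcut is held inside the lid footprint (image 380,190 of the right crop), and the bars are undisturbed. I'll lower it, release, and go over the first bar.

Request:
apply_moves:
  xyz:
    - [0,0,0.8]
    - [0,0,0.56]
    - [0,0,0]
    - [0,0,0]
    - [0,0,0]
    - [0,0,0]
    - [0,0,-1]
    - [0,0,-1]
    - [0,0,-1]
    - [0,0,-1]
    - [-0.87,0.25,-0.3]
    - [-0.87,0.25,0]
    - [-0.87,0.25,0]
    - [-0.87,0.25,0]
    - [-0.87,0.25,0]
    - [-0.87,0.25,0]
    - [-0.87,0.25,0]
    - [-0.87,0.25,0]
    - [0,0,0]
    - [0,0,0]
  delta_rot:
    - [0,0,0]
    - [0,0,0]
    - [0,0,0]
    - [0,0,0]
    - [0,0,0]
    - [0,0,0]
    - [0,0,0]
    - [0,0,0]
    - [0,0,0]
    - [0,0,0]
    - [0,0,0]
    - [0,0,0]
    - [0,0,0]
    - [0,0,0]
    - [0,0,0]
    - [0,0,0]
    - [0,0,0]
    - [0,0,0]
    - [0,0,-0.7]
    - [0,0,-0.67]
  hand: [1,1,1,0,0,0,0,0,0,0,0,0,0,0,0,0,0,0,0,0]

```text
clock: 13.68
position: [437.2, -397.1, 119.8]
ee_rot: [0.735, -0.678, 0.001, -0.0]
contact_force: [1.1, 0.0, 0.0]
gripper_width: 43.0
grasp_force: 0.0
```

```bash
cat >> h.py <<'E'
def bars(p,k="bar_a",zr=(10,20)):
    out=[]
    for r in nets.masks_of(k,p)[:4]:
        if r["score"]<.4: continue
        P=pts(p,r["region"]);P=P[(P[:,2]>zr[0])&(P[:,2]<zr[1])][:,:2]
        if len(P)<30: continue
        (c,s,a)=cv2.minAreaRect(P.astype(np.float32));a=a if s[0]>s[1] else a+90
        a=a%180; d=np.array([np.cos(np.radians(a)),np.sin(np.radians(a))])
        out.append((np.round(c,1).tolist(),np.round(sorted(s),1).tolist(),round(a,1),(c-32*d).round(1).tolist(),round(r["score"],2)))
    return out
def pose():
    s=arm.read_state();R=Rn.from_quat(s["ee_rot"]).as_matrix();print("TCP",np.round(s["position"],1),"yaw(-toolx)",np.degrees(np.arctan2(-R[1,0],-R[0,0])).round(1));return s,R
def tomove(target):  # world target -> tool-frame shift mm
    s,R=pose();d=R.T@(np.array(target)-np.array(s["position"]));print("shift mm",d.round(1),"units",(d/25).round(3))
E
python3 - <<'E'
from h import *
pose();q=shot("wrist")
print(bars(q));p=shot("scene");print("off",bars(p,"offcut_1",(10,25)));print("lid",bars(p,"scrap_lid",(-5,26)))
E
```

```text
TCP [ 437.2 -397.1  119.8] yaw(-toolx) 94.7
[([491.4, -363.1], [14.1, 96.7], 73.8, [482.4, -393.8], 0.95), ([568.4, -361.8], [15.7, 116.0], 99.7, [573.8, -393.4], 0.95), ([434.7, -367.0], [13.9, 119.5], 94.3, [437.1, -399.0], 0.92)]
off [([476.0, -538.5], [14.8, 91.3], 87.7, [474.8, -570.4], 0.97), ([440.3, -140.7], [132.8, 155.5], 176.6, [472.2, -142.6], 0.69)]
lid [([476.1, -538.7], [148.8, 199.8], 1.9, [444.1, -539.8], 0.59)]
```

Request:
apply_moves:
  xyz:
    - [0,0,1]
    - [0,0,1]
    - [0,0,1]
    - [0,0,1]
    - [0,0,0.5]
    - [0,0,0.17]
    - [0,0,0]
    - [0,0,0]
    - [0,0,0]
    - [0,0,0]
    - [0,0,0]
  delta_rot:
    - [0,0,0]
    - [0,0,0]
    - [0,0,0]
    - [0,0,0]
    - [0,0,0]
    - [0,0,0]
    - [0,0,0]
    - [0,0,0]
    - [0,0,0]
    - [0,0,0]
    - [0,0,0]
  hand: [0.4,0.4,0.4,0.4,0.4,0.4,0.4,1,1,1,1]

```text
clock: 14.85
position: [437.3, -398.4, 1.6]
ee_rot: [0.734, -0.68, 0.001, -0.0]
contact_force: [0.8, -0.2, 1.8]
gripper_width: 12.2
grasp_force: 61.7
```

Request:
apply_moves:
  xyz:
    - [0,0,-0.9]
    - [0,0,-0.9]
    - [0,0,-0.92]
    - [-0.8,0.47,0]
    - [-0.8,0.47,0]
    - [-0.8,0.47,0]
    - [-0.8,0.47,0]
    - [0,0,0]
    - [0,0,0]
    - [0,0,0]
  delta_rot:
    - [0,0,0]
    - [0,0,0.71]
    - [0,0,0.71]
    - [0,0,0]
    - [0,0,0]
    - [0,0,0]
    - [0,0,0]
    - [0,0,0]
    - [0,0,0]
    - [0,0,0]
  hand: [1,1,1,1,1,1,1,1,1,1]

```text
clock: 15.68
position: [396.1, -315.0, 69.3]
ee_rot: [-0.681, 0.732, -0.0, 0.0]
contact_force: [-0.4, -0.6, -2.3]
gripper_width: 11.8
grasp_force: 61.3
```

```bash
python3 - <<'E'
from h import *
pose();q=shot("wrist");print(bars(q,zr=(74,90)))
for r in nets.masks_of("bar_a",q)[:4]:
    P=pts(q,r["region"]);P=P[P[:,2]>60]
    if len(P)<50: continue
    y=P[:,1]
    for a in range(-330,-220,10):
        s=P[abs(y-a)<5]
        if len(s)>5: print(a,s[:,0].mean().round(1),np.percentile(s[:,2],80).round(1))
print("end",[np.percentile(pts(q,r["region"])[:,1],99) for r in nets.masks_of("bar_a",q)[:1]])
p=shot("scene")
for r in nets.masks_of("bar_a",p)[:4]:
    P=pts(p,r["region"]);P=P[P[:,2]>60]
    if len(P)>30:
        print("scene",r["score"],np.percentile(P,[2,50,98],axis=0).round(1).tolist())
save(q,"w4.png")
E
```

```text
TCP [ 396.1 -315.    69.3] yaw(-toolx) 85.9
[([396.0, -306.9], [13.9, 73.7], 85.6, [393.6, -338.8], 0.67)]
-330 394.3 82.7
-320 395.2 82.6
-310 395.7 82.7
-300 396.6 82.5
-290 397.4 82.4
-280 398.1 82.3
-270 398.5 82.4
end [np.float64(-295.17526635719656)]
scene 0.59 [[397.7, -158.9, 106.0], [405.7, -150.6, 155.3], [415.5, -125.7, 165.0]]
```

View pics/w4.png

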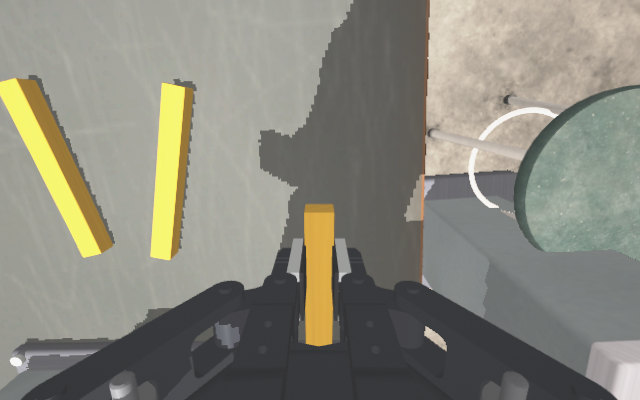

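Bar held straight (px 305–334, rows 205–345), in line with the collet axis. Inserting.

Request:
apply_moves:
  xyz:
    - [-0.6,0,0]
    - [-0.5,0,0]
    - [-0.5,0,0]
    - [-0.5,0,0]
    - [-0.5,0,0]
    - [-0.4,0,0]
    - [0,0,0]
  delta_rot:
    - [0,0,0]
    - [0,0,0]
    - [0,0,0]
    - [0,0,0]
    - [0,0,0]
    - [0,0,0]
    - [0,0,0]
  hand: [1,1,1,1,1,1,1]

```text
clock: 16.57
position: [400.9, -238.8, 69.0]
ee_rot: [-0.682, 0.732, 0.0, -0.0]
contact_force: [-0.3, 0.1, -2.5]
gripper_width: 12.4
grasp_force: 61.3
```

Smooth; 76 mm in without force. I'll push to the stop.

Request:
apply_moves:
  xyz:
    - [-0.2,0,0]
    - [-0.12,0,0]
    - [-0.12,0,0]
    - [-0.12,0,0]
    - [-0.12,0,0]
    - [0,0,0]
    - [0,0,0]
  delta_rot:
    - [0,0,0]
    - [0,0,0]
    - [0,0,0]
    - [0,0,0]
    - [0,0,0]
    - [0,0,0]
    - [0,0,0]
  hand: [1,1,1,1,1,1,1]

```text
clock: 17.15
position: [402.5, -227.3, 70.1]
ee_rot: [-0.682, 0.731, -0.002, -0.002]
contact_force: [-1.4, -25.3, -3.5]
gripper_width: 12.0
grasp_force: 61.1
```

Request:
apply_moves:
  xyz:
    - [0,0,0]
    - [0,0,0]
    - [0,0,0]
    - [0,0,-0.6]
    - [0,0,-0.9]
    - [0,0,-0.84]
    - [0,0,0]
    - [0,0,0]
    - [0,0,0]
    - [-0.8,0,0]
    - [-0.8,0,0]
    - [-0.5,0,0]
    - [-0.5,0,0]
    - [-0.5,0,0]
    - [-0.5,0,0]
    - [-0.4,0,0]
    - [0,0,0]
    - [0,0,0]
  delta_rot:
    - [0,0,0]
    - [0,0,0]
    - [0,0,0]
    - [0,0,0]
    - [0,0,0]
    - [0,0,0]
    - [0,0,0]
    - [0,0,0]
    - [0,0,0]
    - [0,0,0]
    - [0,0,0]
    - [0,0,0]
    - [0,0,0]
    - [0,0,0]
    - [0,0,0]
    - [0,0,0]
    - [0,0,0]
    - [0,0,0]
  hand: [0,0,0,0,0,0,1,1,1,1,1,1,1,1,1,1,1,1]

```text
clock: 18.65
position: [408.8, -122.9, 126.8]
ee_rot: [-0.681, 0.732, 0.001, -0.001]
contact_force: [0.1, -0.0, 0.8]
gripper_width: 0.1
grasp_force: 0.0
```

Request:
apply_moves:
  xyz:
    - [-0.2,0,0]
    - [-0.15,0,0]
    - [-0.1,0,0]
    - [0,0,0]
    - [0,0,0]
  delta_rot:
    - [0,0,0]
    - [0,0,0]
    - [0,0,0]
    - [0,0,0]
    - [0,0,0]
  hand: [1,1,1,1,1]

```text
clock: 19.07
position: [409.5, -115.2, 127.0]
ee_rot: [-0.681, 0.732, -0.001, -0.003]
contact_force: [1.7, -19.9, -4.8]
gripper_width: -0.0
grasp_force: 10.2
```

Request:
apply_moves:
  xyz:
    - [1,0,0]
    - [1,0,0]
    - [0.93,-0.5,-0.59]
    - [0.93,-0.5,-0.59]
    - [0.93,-0.5,-0.59]
    - [0.93,-0.5,-0.59]
    - [0.93,-0.5,-0.59]
    - [0.93,-0.5,-0.59]
    - [0.93,-0.5,-0.59]
    - [0,0,0]
    - [0,0,0]
  delta_rot:
    - [0,0,0]
    - [0,0,0]
    - [0,0,0]
    - [0,0,0]
    - [0,0,0]
    - [0,0,0]
    - [0,0,0]
    - [0,0,0]
    - [0,0,0]
    - [0,0,0]
    - [0,0,0]
  hand: [0.3,0.3,0.3,0.3,0.3,0.3,0.3,0.3,0.3,0.3,0.3]

```text
clock: 19.98
position: [482.5, -331.5, 230.1]
ee_rot: [-0.68, 0.733, 0.0, 0.0]
contact_force: [-0.2, 0.4, -0.4]
gripper_width: 30.0
grasp_force: 0.0
```

```bash
python3 - <<'E'
from h import *
pose();q=shot("wrist")
print(bars(q));print(bars(q,zr=(74,90)))
for r in nets.masks_of("knob_1",q)[:4]: print(r["score"],np.round(r["bbox"]),np.percentile(pts(q,r["region"]),[2,50,98],axis=0).round(1).tolist())
save(q,"w5.png")
p=shot("scene");print(bars(p,zr=(74,90)))
E
```

```text
TCP [ 482.5 -331.5  230.1] yaw(-toolx) 85.7
[([568.6, -359.4], [14.8, 120.4], 99.2, [573.7, -391.0], 0.86), ([494.7, -352.0], [14.1, 120.6], 73.8, [485.7, -382.7], 0.82)]
[([400.9, -234.8], [14.2, 44.1], 86.2, [398.8, -266.8], 0.87)]
0.45 [198. 264. 428. 378.] [[370.9, -218.4, 6.6], [496.9, -200.8, 83.9], [636.4, -132.8, 104.8]]
[([401.2, -227.6], [13.5, 56.2], 86.5, [399.2, -259.6], 0.75)]
```

View pics/w5.png

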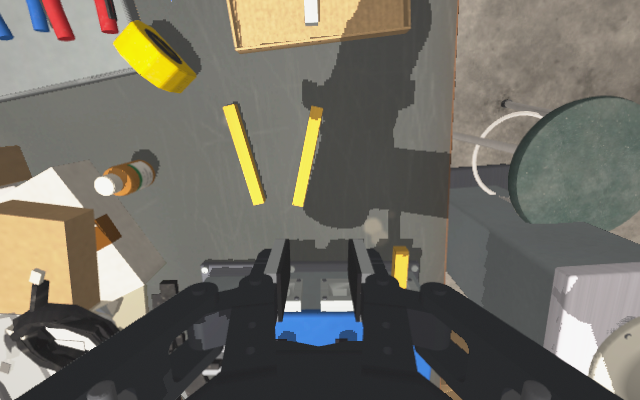

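The brass bar in collet 1 sticks out 48 mm as required (px 400,265); the offcut is in the lid (px 312,10). Next is the middle bar.

Request:
apply_moves:
  xyz:
    - [0.68,-0.09,1]
    - [0.68,-0.09,1]
    - [0.68,-0.09,1]
    - [0,0,1]
    - [0,0,1]
    - [0,0,1]
    - [0,0,1]
    - [0,0,1]
    - [0,0,0.8]
    - [0,0,0.3]
    - [0,0,0]
    - [0,0,0]
    - [0,0,0]
    - [0,0,0]
    - [0,0,0]
    - [0,0,0]
  delta_rot:
    - [0,0,0]
    - [0,0,0]
    - [0,0,0]
    - [0,0,0.66]
    - [0,0,0.66]
    - [0,0,0.66]
    - [0,0,0]
    - [0,0,0]
    - [0,0,0]
    - [0,0,0]
    - [0,0,0]
    - [0,0,0]
    - [0,0,0]
    - [0,0,0]
    - [0,0,0]
    - [0,0,0]
  hand: [0.3,0.3,0.3,0.3,0.3,0.3,0.3,0.3,0.3,0.3,0.3,1,1,1,1,1]

```text
clock: 21.62
position: [486.1, -382.0, 4.6]
ee_rot: [-0.602, 0.799, -0.001, 0.001]
contact_force: [0.1, 1.6, 3.2]
gripper_width: 12.0
grasp_force: 60.5
```

```bash
python3 - <<'E'
from h import *
pose()
E
```

```text
TCP [ 486.1 -382.     4.6] yaw(-toolx) 74.0
```

Request:
apply_moves:
  xyz:
    - [0,0,-0.9]
    - [0,0,-0.9]
    - [0,0,-1]
    - [-0.8,0.4,0]
    - [-0.8,0.4,0]
    - [-0.8,0.4,0]
    - [0,0,0]
    - [0,0,0]
    - [0,0,0]
  delta_rot:
    - [0,0,0]
    - [0,0,-1]
    - [0,0,-1]
    - [0,0,0]
    - [0,0,0]
    - [0,0,0]
    - [0,0,0]
    - [0,0,0]
    - [0,0,0]
  hand: [1,1,1,1,1,1,1,1,1]

```text
clock: 22.37
position: [459.9, -320.2, 73.6]
ee_rot: [-0.682, 0.731, -0.0, 0.0]
contact_force: [0.2, -0.3, -1.6]
gripper_width: 12.0
grasp_force: 59.8
```

```bash
cat >> h.py <<'E'
def held(mouth,tag):
    s,R=pose();q=shot("wrist");save(q,tag)
    for r in nets.masks_of("bar_a",q)[:5]:
        P=pts(q,r["region"]);P=P[P[:,2]>76]
        if len(P)<100 or abs(np.median(P[:,0])-s["position"][0])>25: continue
        P=P[P[:,1]<s["position"][1]+45]
        f=np.polyfit(P[:,1],P[:,0],1);g=np.polyfit(P[:,1],P[:,2],1)
        print("slope",f[0].round(3),"x at mouth",np.polyval(f,mouth[1]).round(1),"vs",mouth[0],"top z",np.median(P[:,2]).round(1),"z slope",g[0].round(3),"tail y",np.percentile(P[:,1],1).round(1),"z@mouth",np.polyval(g,mouth[1]).round(1))
    return q
E
python3 - <<'E'
from h import *
q=held((467.3,-213.4),"w6.png")
print(bars(q))
E
```

```text
TCP [ 459.9 -320.2   73.6] yaw(-toolx) 86.0
slope 0.071 x at mouth 466.9 vs 467.3 top z 83.3 z slope 0.004 tail y -348.5 z@mouth 83.5
[([568.5, -359.0], [15.8, 120.2], 99.2, [573.6, -390.6], 0.68)]
```

Request:
apply_moves:
  xyz:
    - [-0.5,0,0.05]
    - [-0.5,0,0]
    - [-0.5,0,0]
    - [-0.5,0,0]
    - [-0.5,0,0]
    - [-0.5,0,0]
    - [0,0,0]
  delta_rot:
    - [0,0,0]
    - [0,0,0]
    - [0,0,0]
    - [0,0,0]
    - [0,0,0]
    - [0,0,0]
    - [0,0,0]
  hand: [1,1,1,1,1,1,1]

```text
clock: 23.1
position: [464.8, -242.6, 72.2]
ee_rot: [-0.683, 0.73, 0.0, 0.0]
contact_force: [-0.1, -0.0, -2.3]
gripper_width: 12.1
grasp_force: 59.8
```

Request:
apply_moves:
  xyz:
    - [-0.2,0,0]
    - [-0.12,0,0]
    - [-0.12,0,0]
    - [-0.12,0,0]
    - [-0.12,0,0]
    - [0,0,0]
    - [0,0,0]
  delta_rot:
    - [0,0,0]
    - [0,0,0]
    - [0,0,0]
    - [0,0,0]
    - [0,0,0]
    - [0,0,0]
    - [0,0,0]
  hand: [1,1,1,1,1,1,1]

```text
clock: 23.68
position: [466.1, -231.8, 72.9]
ee_rot: [-0.682, 0.731, -0.002, -0.002]
contact_force: [-2.3, -17.1, -2.1]
gripper_width: 12.2
grasp_force: 59.7
```

Request:
apply_moves:
  xyz:
    - [0,0,0]
    - [0,0,0]
    - [0,0,0]
    - [0,0,-0.6]
    - [0,0,-0.9]
    - [0,0,-0.7]
    - [0,0,0]
    - [0,0,0]
    - [0,0,0]
    - [-0.8,0,0]
    - [-0.8,0,0]
    - [-0.5,0,0]
    - [-0.5,0,0]
    - [-0.5,0,0]
    - [-0.5,0,0]
    - [-0.4,0,0]
    - [-0.2,0,0]
    - [-0.15,0,0]
    - [0,0,0]
    - [0,0,0]
  delta_rot:
    - [0,0,0]
    - [0,0,0]
    - [0,0,0]
    - [0,0,0]
    - [0,0,0]
    - [0,0,0]
    - [0,0,0]
    - [0,0,0]
    - [0,0,0]
    - [0,0,0]
    - [0,0,0]
    - [0,0,0]
    - [0,0,0]
    - [0,0,0]
    - [0,0,0]
    - [0,0,0]
    - [0,0,0]
    - [0,0,0]
    - [0,0,0]
    - [0,0,0]
  hand: [0,0,0,0,0,0,1,1,1,1,1,1,1,1,1,1,1,1,1,1]

```text
clock: 25.35
position: [472.3, -120.2, 126.4]
ee_rot: [-0.682, 0.731, 0.001, -0.002]
contact_force: [-2.9, -4.2, 3.3]
gripper_width: -0.2
grasp_force: 2.9
```

Request:
apply_moves:
  xyz:
    - [-0.12,0,0]
    - [-0.12,0,0]
    - [-0.04,0,0]
    - [0,0,0]
    - [0,0,0]
  delta_rot:
    - [0,0,0]
    - [0,0,0]
    - [0,0,0]
    - [0,0,0]
    - [0,0,0]
  hand: [1,1,1,1,1]

```text
clock: 25.77
position: [472.2, -119.0, 126.6]
ee_rot: [-0.682, 0.731, -0.002, -0.006]
contact_force: [0.1, -32.7, -1.8]
gripper_width: -0.1
grasp_force: 17.1
```

Request:
apply_moves:
  xyz:
    - [1,0,0]
    - [1,0,0]
    - [1,-0.53,0]
    - [1,-0.53,0]
    - [1,-0.53,0]
    - [1,-0.53,0]
    - [1,-0.53,0]
    - [1,-0.53,0]
    - [1,-0.53,0]
    - [1,-0.53,0]
    - [1,-0.53,0]
    - [0,0,0]
    - [0,0,0]
    - [0,0,0]
  delta_rot:
    - [0,0,0]
    - [0,0,0]
    - [0,0,0]
    - [0,0,0]
    - [0,0,0]
    - [0,0,0]
    - [0,0,0]
    - [0,0,0]
    - [0,0,0]
    - [0,0,0]
    - [0,0,-1]
    - [0,0,-1]
    - [0,0,-0.2]
    - [0,0,0]
  hand: [0.3,0.3,0.3,0.3,0.3,0.3,0.3,0.3,0.3,0.3,0.3,0.3,0.3,0.3]

```text
clock: 26.93
position: [573.3, -394.8, 125.3]
ee_rot: [0.761, -0.649, -0.001, -0.0]
contact_force: [-0.5, -0.3, 0.3]
gripper_width: 29.9
grasp_force: 0.0
```

```bash
python3 - <<'E'
from h import *
q=shot("wrist");b=bars(q);print(b)
for x in b: tomove(x[3]+[2.6])
p=shot("scene");print(bars(p,zr=(74,90)));print(bars(p));save(p,"s7.png")
for r in nets.masks_of("knob_1",p)[:4]: print(round(r["score"],2),np.round(r["bbox"]),np.percentile(pts(p,r["region"]),[2,50,98],axis=0).round(1).tolist())
E
```

```text
[([569.1, -358.7], [13.3, 120.5], 99.3, [574.2, -390.3], 0.93)]
TCP [ 573.5 -394.4  126.5] yaw(-toolx) 99.1
shift mm [ -3.8  -1.4 123.9] units [-0.151 -0.057  4.955]
[([401.4, -228.3], [14.3, 54.9], 86.5, [399.5, -260.3], 0.69), ([466.5, -231.8], [17.5, 57.0], 82.4, [462.3, -263.5], 0.48)]
[([568.9, -357.4], [16.6, 119.9], 99.5, [574.2, -389.0], 0.8)]
0.55 [262. 147. 266. 167.] [[527.3, -167.8, 109.5], [534.0, -159.5, 153.9], [541.4, -148.7, 164.5]]
0.52 [190. 162. 214. 193.] [[402.9, -141.5, 108.1], [408.8, -103.7, 133.2], [418.1, -91.5, 144.9]]
```

Request:
apply_moves:
  xyz:
    - [-0.15,-0.06,1]
    - [0,0,1]
    - [0,0,1]
    - [0,0,1]
    - [0,0,0.7]
    - [0,0,0.25]
    - [0,0,0]
    - [0,0,0]
    - [0,0,0]
    - [0,0,0]
    - [0,0,0]
  delta_rot:
    - [0,0,0]
    - [0,0,0]
    - [0,0,0]
    - [0,0,0]
    - [0,0,0]
    - [0,0,0]
    - [0,0,0]
    - [0,0,0]
    - [0,0,0]
    - [0,0,0]
    - [0,0,0]
  hand: [0.3,0.3,0.3,0.3,0.3,0.3,0.3,1,1,1,1]

```text
clock: 28.15
position: [575.6, -391.7, 5.0]
ee_rot: [0.762, -0.648, 0.001, -0.0]
contact_force: [0.5, 0.6, 3.1]
gripper_width: 12.2
grasp_force: 60.4
```

Request:
apply_moves:
  xyz:
    - [0,0,-0.9]
    - [0,0,-0.9]
    - [0,0,-0.92]
    - [-0.85,0.73,0]
    - [-0.85,0.73,0]
    - [-0.85,0.73,0]
    - [0,0,0]
    - [0,0,0]
    - [0,0,0]
  delta_rot:
    - [0,0,0]
    - [0,0,0.73]
    - [0,0,0.73]
    - [0,0,0.73]
    - [0,0,0]
    - [0,0,0]
    - [0,0,0]
    - [0,0,0]
    - [0,0,0]
  hand: [1,1,1,1,1,1,1,1,1]

```text
clock: 28.9
position: [523.4, -325.5, 71.9]
ee_rot: [-0.682, 0.731, -0.001, 0.0]
contact_force: [-0.5, 1.0, -2.0]
gripper_width: 11.7
grasp_force: 59.8
```

```bash
python3 - <<'E'
from h import *
q=held((532.3,-217.7),"w7.png")
print(bars(q))
E
```

```text
TCP [ 523.4 -325.5   71.9] yaw(-toolx) 86.1
slope 0.067 x at mouth 529.9 vs 532.3 top z 81.3 z slope -0.002 tail y -352.3 z@mouth 81.0
[]
```

Request:
apply_moves:
  xyz:
    - [0,-0.09,-0.03]
    - [-0.5,0,0]
    - [-0.5,0,0]
    - [-0.5,0,0]
    - [-0.5,0,0]
    - [-0.5,0,0]
    - [-0.5,0,0]
    - [0,0,0]
  delta_rot:
    - [0,0,0]
    - [0,0,0]
    - [0,0,0]
    - [0,0,0]
    - [0,0,0]
    - [0,0,0]
    - [0,0,0]
    - [0,0,0]
  hand: [1,1,1,1,1,1,1,1]

```text
clock: 29.72
position: [530.2, -247.9, 72.2]
ee_rot: [-0.683, 0.73, 0.0, 0.0]
contact_force: [0.0, -0.1, -2.5]
gripper_width: 12.3
grasp_force: 59.8
```

Request:
apply_moves:
  xyz:
    - [-0.2,0,0]
    - [-0.12,0,0]
    - [-0.12,0,0]
    - [-0.12,0,0]
    - [-0.12,0,0]
    - [0,0,0]
    - [0,0,0]
  delta_rot:
    - [0,0,0]
    - [0,0,0]
    - [0,0,0]
    - [0,0,0]
    - [0,0,0]
    - [0,0,0]
    - [0,0,0]
  hand: [1,1,1,1,1,1,1]

```text
clock: 30.3
position: [531.3, -237.6, 72.9]
ee_rot: [-0.682, 0.731, -0.002, -0.002]
contact_force: [-2.1, -14.8, -2.5]
gripper_width: 12.3
grasp_force: 59.7
```

Request:
apply_moves:
  xyz:
    - [0,0,0]
    - [0,0,0]
    - [0,0,0]
    - [0,0,-0.6]
    - [0,0,-0.9]
    - [0,0,-0.7]
    - [0,0,0]
    - [0,0,0]
    - [0,0,0]
    - [-0.8,0,0]
    - [-0.8,0,0]
    - [-0.5,0,0]
    - [-0.5,0,0]
    - [-0.5,0,0]
    - [-0.5,0,0]
    - [-0.4,0,0]
    - [-0.2,0,0]
    - [-0.2,0,0]
    - [0,0,0]
    - [0,0,0]
  delta_rot:
    - [0,0,0]
    - [0,0,0]
    - [0,0,0]
    - [0,0,0]
    - [0,0,0]
    - [0,0,0]
    - [0,0,0]
    - [0,0,0]
    - [0,0,0]
    - [0,0,0]
    - [0,0,0]
    - [0,0,0]
    - [0,0,0]
    - [0,0,0]
    - [0,0,0]
    - [0,0,0]
    - [0,0,0]
    - [0,0,0]
    - [0,0,0]
    - [0,0,0]
  hand: [0,0,0,0,0,0,1,1,1,1,1,1,1,1,1,1,1,1,1,1]

```text
clock: 31.97
position: [538.2, -124.4, 126.8]
ee_rot: [-0.682, 0.731, 0.0, -0.001]
contact_force: [-0.0, -4.8, 2.6]
gripper_width: 0.2
grasp_force: 3.8
```

Request:
apply_moves:
  xyz:
    - [-0.12,0,0]
    - [-0.12,0,0]
    - [-0.08,0,0]
    - [0,0,0]
    - [0,0,0]
  delta_rot:
    - [0,0,0]
    - [0,0,0]
    - [0,0,0]
    - [0,0,0]
    - [0,0,0]
  hand: [1,1,1,1,1]

```text
clock: 32.38
position: [538.1, -123.4, 126.9]
ee_rot: [-0.682, 0.731, -0.002, -0.005]
contact_force: [1.1, -33.6, -3.6]
gripper_width: -0.3
grasp_force: 16.3
```

Request:
apply_moves:
  xyz:
    - [1,0,0]
    - [1,0,0]
    - [0.47,0.27,-1]
    - [0.47,0.27,-1]
    - [0.47,0.27,-1]
    - [0.47,0.27,-1]
    - [0.47,0.27,-1]
    - [0.47,0.27,-1]
    - [0,0,0]
    - [0,0,0]
  delta_rot:
    - [0,0,0]
    - [0,0,0]
    - [0,0,0]
    - [0,0,0]
    - [0,0,0]
    - [0,0,0]
    - [0,0,0]
    - [0,0,0]
    - [0,0,0]
    - [0,0,0]
  hand: [1,1,1,1,1,1,1,1,1,1]

```text
clock: 33.22
position: [491.2, -233.1, 278.2]
ee_rot: [-0.682, 0.731, -0.001, 0.001]
contact_force: [-0.2, 0.0, -1.0]
gripper_width: -0.2
grasp_force: 0.0
```

```bash
python3 - <<'E'
from h import *
pose();q=shot("wrist");save(q,"w8.png")
O=np.array([471.6,-144.5]);ex=np.array([.0667,.9978]);ey=np.array([-.9978,.0667])
for r in nets.masks_of("bar_a",q)[:5]:
    P=pts(q,r["region"]);P=P[(P[:,2]>77)&(P[:,2]<88)]
    if len(P)<40: continue
    X=(P[:,:2]-O)@ex;Y=(P[:,:2]-O)@ey;print("bar Y",np.median(Y).round(1),"tail from mouth",(np.percentile(X,1)+69).round(1),"z",np.median(P[:,2]).round(1),"dir",np.polyfit(X,Y,1)[0].round(3))
for r in nets.masks_of("knob_1",q)[:4]:
    P=pts(q,r["region"]);P=P[P[:,2]>115]
    if len(P)<20: continue
    P=P[P[:,2]>np.percentile(P[:,2],50)]
    print("knob",round(r["score"],2),((P[:,:2]-O)@ex).mean().round(1),((P[:,:2]-O)@ey).mean().round(1),P[:,2].max().round(1))
p=shot("scene")
print(bars(p,"offcut_1",(10,25)))
E
```

```text
TCP [ 491.2 -233.1  278.2] yaw(-toolx) 86.0
bar Y -64.6 tail from mouth -47.0 z 81.1 dir -0.003
bar Y -0.0 tail from mouth -47.0 z 81.1 dir -0.0
bar Y 64.3 tail from mouth -46.9 z 81.1 dir -0.006
knob 0.5 21.0 64.3 121.6
[([476.0, -539.1], [15.5, 90.7], 87.2, [474.4, -571.1], 0.71)]
```

View pics/w8.png

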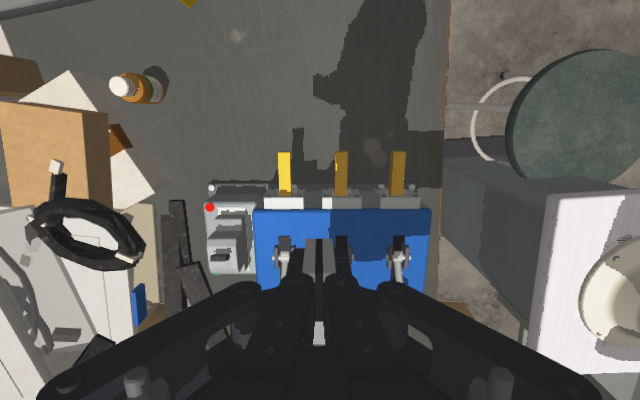

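All three bars stick out equally at 47 mm (px 285, 341 and 398, row ~172) with their levers back, and the offcut is in the lid. Now the breaker goes on.

Request:
apply_moves:
  xyz:
    - [-0.3,-0.88,0.3]
    - [-0.3,-0.88,0.3]
    - [-0.3,-0.88,0.3]
    - [-0.3,-0.88,0.3]
    - [-0.3,-0.88,0.3]
    - [0,0,1]
    - [0,0,1]
    - [0,0,1]
    - [0,0,1]
    - [0,0,0.8]
    - [0,0,0.34]
    - [0,0,0]
    - [0,0,0]
  delta_rot:
    - [0,0,0]
    - [0,0,0]
    - [0,0,0]
    - [0,0,0]
    - [0,0,0]
    - [0,0,0]
    - [0,0,0]
    - [0,0,0]
    - [0,0,0]
    - [0,0,0]
    - [0,0,0]
    - [0,0,0]
    - [0,0,0]
  hand: [1,1,1,1,1,1,1,1,1,1,1,1,1]

```text
clock: 34.55
position: [603.4, -203.5, 111.0]
ee_rot: [-0.683, 0.731, 0.0, -0.0]
contact_force: [-0.5, -0.7, 0.2]
gripper_width: -0.2
grasp_force: 0.0
```

X = -50; push to about X = -8 commanded.

Request:
apply_moves:
  xyz:
    - [-0.5,0,0]
    - [-0.4,0,0]
    - [-0.2,0,0]
    - [-0.15,0,0]
    - [-0.15,0,0]
    - [-0.15,0,0]
    - [-0.1,0,0]
    - [0,0,0]
    - [0,0,0]
  delta_rot:
    - [0,0,0]
    - [0,0,0]
    - [0,0,0]
    - [0,0,0]
    - [0,0,0]
    - [0,0,0]
    - [0,0,0]
    - [0,0,0]
    - [0,0,0]
  hand: [1,1,1,1,1,1,1,1,1]

```text
clock: 35.3
position: [606.7, -163.0, 112.6]
ee_rot: [-0.682, 0.731, -0.001, 0.001]
contact_force: [0.1, -2.9, 3.0]
gripper_width: -0.3
grasp_force: 1.6
```

Request:
apply_moves:
  xyz:
    - [-0.15,0,0]
    - [-0.15,0,0]
    - [0,0,0]
    - [0,0,0]
  delta_rot:
    - [0,0,0]
    - [0,0,0]
    - [0,0,0]
    - [0,0,0]
  hand: [1,1,1,1]

```text
clock: 35.63
position: [607.0, -157.3, 112.2]
ee_rot: [-0.682, 0.731, -0.002, -0.001]
contact_force: [0.9, -10.3, 3.9]
gripper_width: 0.2
grasp_force: 5.0
```

Request:
apply_moves:
  xyz:
    - [-0.15,0,0]
    - [-0.15,0,0]
    - [-0.12,0,0]
    - [0,0,0]
    - [0,0,0]
  delta_rot:
    - [0,0,0]
    - [0,0,0]
    - [0,0,0]
    - [0,0,0]
    - [0,0,0]
  hand: [1,1,1,1,1]

```text
clock: 36.05
position: [607.8, -152.7, 116.6]
ee_rot: [-0.683, 0.731, -0.005, -0.003]
contact_force: [-4.1, -26.4, 15.4]
gripper_width: -0.2
grasp_force: 14.9
```

Request:
apply_moves:
  xyz:
    - [0.5,0,0]
    - [0.8,0,0]
    - [0.8,0,-0.6]
    - [0,0,-1]
    - [0,0,-1]
    - [0,0,-1]
    - [0,0,-1]
    - [0,0,0]
    - [0,0,0]
  delta_rot:
    - [0,0,0]
    - [0,0,0]
    - [0,0,0]
    - [0,0,0]
    - [0,0,0]
    - [0,0,0]
    - [0,0,0]
    - [0,0,0]
    - [0,0,0]
  hand: [1,1,1,1,1,1,1,1,1]

```text
clock: 36.8
position: [604.2, -196.1, 227.3]
ee_rot: [-0.682, 0.731, -0.001, 0.002]
contact_force: [1.2, 0.5, -0.1]
gripper_width: 0.0
grasp_force: 0.0
```

```bash
python3 - <<'E'
from h import *
pose();q=shot("wrist");save(q,"w9.png")
O=np.array([471.6,-144.5]);ex=np.array([.0667,.9978])
for r in nets.masks_of("toggle",q)[:2]: print(r["score"],r["bbox"],np.percentile(pts(q,r["region"]),[3,50,97],axis=0).round(1).tolist())
P=pts(q,np.ones((400,640),bool));X=(P[:,:2]-O)@ex
m=(abs(P[:,0]-607.5)<6)&(P[:,2]>103)&(P[:,2]<125)&(abs(X)<35);P=P[m];X=X[m]
o=np.argsort(X);print([(float(X[i].round(1)),float(P[i,2].round(1))) for i in o[::max(1,len(o)//60)]])
E
```

```text
TCP [ 604.2 -196.1  227.3] yaw(-toolx) 86.1
0.6 [525.9, 230.7, 559.4, 307.5] [[404.0, -143.8, 105.0], [411.1, -106.1, 128.2], [418.6, -91.7, 142.2]]
0.26 [283.0, 147.9, 580.6, 306.4] [[381.0, -213.1, 12.2], [490.3, -165.2, 102.2], [635.1, -97.1, 126.8]]
[(-20.6, 103.5), (-19.5, 103.2), (-18.5, 103.2), (-17.9, 104.2), (-17.6, 103.4), (-17.5, 103.1), (-16.9, 104.3), (-16.6, 103.5), (-16.5, 103.1), (-16.1, 104.7), (-16.0, 104.6), (-15.6, 103.4), (-15.3, 105.1), (-15.0, 104.3), (-14.8, 103.8), (-14.4, 105.4), (-14.2, 105.1), (-14.1, 104.8), (-13.8, 106.5), (-13.5, 105.8), (-13.3, 105.3), (-13.0, 107.1), (-12.7, 106.1), (-12.5, 105.8), (-12.0, 104.5), (-11.6, 106.1), (-11.4, 105.4), (-11.2, 105.0), (-10.9, 106.7), (-10.7, 106.1), (-10.5, 105.6), (-9.7, 106.2), (-9.5, 105.7), (-9.3, 105.3), (-9.0, 107.0), (-8.7, 106.2), (-8.5, 105.8), (-8.2, 104.9), (-7.8, 106.5), (-7.5, 105.8), (-7.3, 105.3), (-6.8, 106.6), (-6.7, 106.3), (-6.2, 105.1), (-5.8, 106.5), (-5.5, 105.8), (-5.3, 107.7), (-4.8, 106.5), (-4.6, 106.0), (-4.3, 105.4), (-3.6, 106.2), (-3.4, 105.7), (-3.3, 105.3), (-3.0, 104.7), (-2.5, 105.8), (-2.4, 105.5), (-2.1, 105.0), (-1.7, 106.4), (-1.4, 105.7), (-1.4, 105.6), (-0.8, 106.7), (-0.4, 105.7), (-0.2, 105.4)]
```

View pics/w9.png

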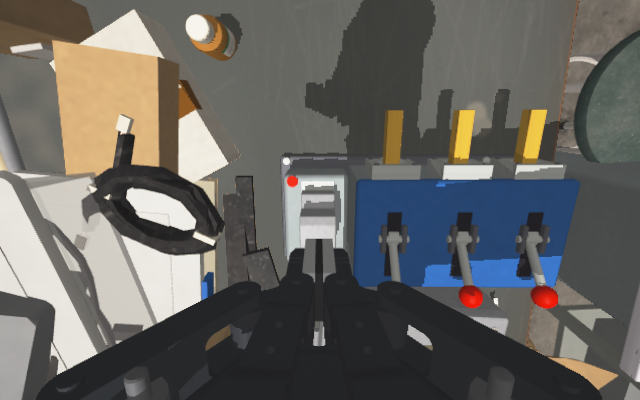

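The bars and levers look right (knobs at px 470,296 and 545,298), but the fingers hide the toggle. I'll back off to see it.

Request:
apply_moves:
  xyz:
    - [-1,0,-0.6]
    - [-1,0,-0.6]
    - [-1,0,0]
    - [0,0,0]
    - [0,0,0]
  delta_rot:
    - [0,0,0]
    - [0,0,0]
    - [0,0,0]
    - [0,0,0]
    - [0,0,0]
  hand: [1,1,1,1,1]

```text
clock: 37.32
position: [608.1, -120.5, 254.4]
ee_rot: [-0.683, 0.73, 0.001, -0.001]
contact_force: [-0.1, -0.2, 0.0]
gripper_width: -0.1
grasp_force: 0.0
```

```bash
python3 - <<'E'
from h import *
pose();q=shot("wrist");save(q,"w10.png")
O=np.array([471.6,-144.5]);ex=np.array([.0667,.9978])
P=pts(q,np.ones((400,640),bool));X=(P[:,:2]-O)@ex
m=(abs(P[:,0]-607.5)<6)&(P[:,2]>108)&(P[:,2]<130)&(abs(X)<35);P=P[m];X=X[m]
o=np.argsort(X);print([(float(X[i].round(1)),float(P[i,2].round(1))) for i in o[::max(1,len(o)//50)]])
E
```

```text
TCP [ 608.1 -120.5  254.4] yaw(-toolx) 86.2
[(-12.0, 108.5), (1.8, 110.6), (1.8, 110.3), (1.9, 110.0), (2.0, 109.5), (2.5, 112.2), (2.6, 111.6), (2.7, 111.2), (2.8, 110.4), (3.3, 113.4), (3.5, 112.4), (3.5, 112.0), (3.6, 111.6), (3.7, 110.8), (4.1, 114.1), (4.2, 113.8), (4.2, 113.6), (4.2, 113.4), (4.9, 115.4), (5.0, 114.8), (5.0, 114.6), (5.1, 114.0), (5.7, 116.3), (5.8, 115.6), (5.8, 115.5), (5.9, 114.9), (6.5, 116.9), (6.6, 116.6), (6.6, 116.4), (6.6, 116.1), (6.7, 115.7), (7.3, 117.9), (7.3, 117.7), (7.4, 116.9), (7.5, 116.6), (8.0, 118.9), (8.1, 118.3), (8.2, 117.9), (8.4, 116.9), (9.0, 118.8), (9.0, 118.6), (9.1, 118.5), (9.2, 117.8), (9.3, 117.2), (10.0, 118.6), (10.0, 118.3), (10.1, 117.9), (10.2, 117.5), (11.0, 118.2), (11.1, 117.7), (11.2, 116.9), (11.3, 116.7), (12.1, 117.4), (12.2, 116.5), (12.3, 116.3), (12.4, 115.5), (13.3, 115.9), (13.4, 115.3), (13.4, 115.2), (13.5, 114.6), (13.7, 113.7)]
```

Request:
apply_moves:
  xyz:
    - [0.8,0,0]
    - [0.8,0,0]
    - [0.8,0,0]
    - [0.72,0,0]
    - [0,0,1]
    - [0,0,1]
    - [0,0,1]
    - [0,0,1]
    - [0,0,1]
    - [0,0,0.6]
    - [0,0,0.2]
    - [0,0,0]
    - [0,0,0]
  delta_rot:
    - [0,0,0]
    - [0,0,0]
    - [0,0,0]
    - [0,0,0]
    - [0,0,0]
    - [0,0,0]
    - [0,0,0]
    - [0,0,0]
    - [0,0,0]
    - [0,0,0]
    - [0,0,0]
    - [0,0,0]
    - [0,0,0]
  hand: [1,1,1,1,1,1,1,1,1,1,1,1,1]

```text
clock: 38.45
position: [603.5, -200.5, 111.2]
ee_rot: [-0.682, 0.731, -0.0, -0.0]
contact_force: [-0.2, -0.3, 0.3]
gripper_width: -0.1
grasp_force: 0.0
```

Request:
apply_moves:
  xyz:
    - [-0.5,0,0]
    - [-0.4,0,0]
    - [-0.3,0,0.03]
    - [-0.2,0,0.03]
    - [-0.2,0,0.03]
    - [-0.2,0,0.03]
    - [-0.15,0,0]
    - [0,0,0]
    - [0,0,0]
  delta_rot:
    - [0,0,0]
    - [0,0,0]
    - [0,0,0]
    - [0,0,0]
    - [0,0,0]
    - [0,0,0]
    - [0,0,0]
    - [0,0,0]
    - [0,0,0]
  hand: [1,1,1,1,1,1,1,1,1]

```text
clock: 39.2
position: [606.8, -157.4, 111.7]
ee_rot: [-0.683, 0.731, -0.004, -0.003]
contact_force: [-3.3, -19.0, 8.5]
gripper_width: -0.1
grasp_force: 10.5
```

Request:
apply_moves:
  xyz:
    - [-0.12,0,0.06]
    - [-0.12,0,0.06]
    - [-0.12,0,0.06]
    - [0,0,0]
    - [0,0,0]
  delta_rot:
    - [0,0,0]
    - [0,0,0]
    - [0,0,0]
    - [0,0,0]
    - [0,0,0]
  hand: [1,1,1,1,1]

```text
clock: 39.62
position: [606.9, -156.6, 111.5]
ee_rot: [-0.683, 0.731, -0.008, -0.007]
contact_force: [-7.9, -45.5, 19.9]
gripper_width: 0.0
grasp_force: 23.9
```

Request:
apply_moves:
  xyz:
    - [0.8,0,-0.2]
    - [0.8,0,0]
    - [0.4,0,-0.6]
    - [0,0,-1]
    - [0,0,-1]
    - [0,0,-1]
    - [0,0,-1]
    - [-1,0,-0.5]
    - [-1,0,-0.5]
    - [-1,0,0]
    - [-0.4,0,0]
    - [0,0,0]
    - [0,0,0]
  delta_rot:
    - [0,0,0]
    - [0,0,0]
    - [0,0,0]
    - [0,0,0]
    - [0,0,0]
    - [0,0,0]
    - [0,0,0]
    - [0,0,0]
    - [0,0,0]
    - [0,0,0]
    - [0,0,0]
    - [0,0,0]
    - [0,0,0]
  hand: [1,1,1,1,1,1,1,1,1,1,1,1,1]

```text
clock: 40.7
position: [609.5, -106.8, 248.2]
ee_rot: [-0.683, 0.731, 0.0, -0.0]
contact_force: [0.3, 0.4, -0.6]
gripper_width: 0.2
grasp_force: 0.0
```

```bash
python3 - <<'E'
from h import *
pose();
O=np.array([471.6,-144.5]);ex=np.array([.0667,.9978]);ey=np.array([-.9978,.0667])
F=[]
for i in range(3):
    q=shot("wrist")
    P=pts(q,np.ones((400,640),bool));X=(P[:,:2]-O)@ex
    m=(abs(P[:,0]-607.5)<7)&(P[:,2]>108)&(P[:,2]<130)&(abs(X)<35);F.append(np.c_[X[m],P[m,2]])
F=np.vstack(F);F=F[F[:,0]>0];k=F[:,0]+(0)
a=F[(F[:,1]>109.5)&(F[:,0]<7.5)];c,s,v=np.linalg.svd(a-a.mean(0));print("front",np.arctan2(*v[0]),len(a),s)
b=F[(F[:,0]>9.3)&(F[:,0]<13.2)];c,s,v=np.linalg.svd(b-b.mean(0));print("top",np.arctan2(-v[0][1],v[0][0]),s)
save(q,"w11.png")
for r in nets.masks_of("bar_a",q)[:5]:
    P=pts(q,r["region"]);P=P[(P[:,2]>77)&(P[:,2]<88)]
    if len(P)<40: continue
    X=(P[:,:2]-O)@ex;Y=(P[:,:2]-O)@ey;print("bar Y",np.median(Y).round(1),"tail",(np.percentile(X,1)+69).round(1))
cv2.imwrite("pics/tg.png",cv2.cvtColor(cv2.resize(q["frame"][60:260,220:480],(780,600),interpolation=cv2.INTER_CUBIC),cv2.COLOR_RGB2BGR))
E
```

```text
TCP [ 609.5 -106.8  248.2] yaw(-toolx) 86.1
front 0.6352592947812635 360 [54.45330439  8.19958512]
top 0.7235551066062169 [19.29504377  7.10996526]
bar Y 63.8 tail -46.4
bar Y -65.5 tail -46.4
bar Y -0.9 tail -46.8
```

View pics/tg.png

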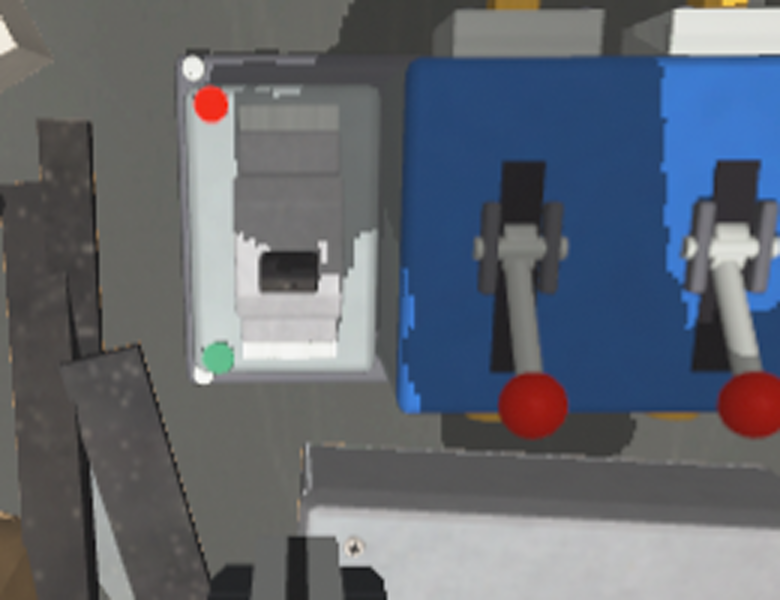

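The toggle leans to the green side (crop px 290,270), and a second, harder push left its angle unchanged, so it is at its stop. Bars and levers are in place; handing in.

```bash
python3 -c "
from bench import arm
print(arm.job_done())"
```

```text
the job is handed in; nothing more can be done
None
```

I handed the job in at about 41 s on the robot's clock, with no verdict returned: breaker pushed off, offcut in the lid, all three bars fed to their stops with levers closed, then the breaker thrown on; the least certain reading is the toggle's final angle, about 1.0 rad against the 0.93 needed, though a second, harder push did not move it.

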